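Fill the gift box with beads and hold its sprung cover shut

TASK

With the scoop, not with the fingers, scoop beads out of the tray and tip at least three of the five into the open gift box on the packing jig, then put the scoop down in its tray or on the table, clear of the box. Then swing the sprung cover arm round until it is hard against its stop with the cover over the box, and finish while still holding it there with the fingers, for it springs back if let go. Leave the wooden horse, the heart and the jar where they stand.

Things in the scene. Friction and masses are not known exactly. Their poses are not given: they have to be found in the camera images.
- tray: fixed open-topped wooden bead tray, one lane, outside 230 mm (x) by 98 mm (y), 32 mm high; walls and floor 6 mm thick (inside 218 x 86 mm, inner floor 6 mm above the table; the inner face of the -x end slopes outward, from x = -97 mm at the floor to -109 mm at the rim). Origin: centre of its underside, on the table. The scoop stands in its +x end, mouth towards -x, where the beads lie
- scoop: loose metal hand scoop, 90 g: open pan 78 mm wide (73 mm inside) and 80 mm long, floor 2.5 mm, side walls 26 mm high from x = -10 mm back, back wall 28 mm high; behind it an upright wooden handle, 22 mm (x) by 14 mm (y), its top 96 mm above the pan's underside. Origin: centre of the pan's underside; x points from mouth to handle (mouth lip at x = -40 mm, handle's middle at +51 mm), z up
- scoop_grip (a point): middle of the scoop's handle where it is best gripped across its 14 mm thickness (the scoop's y), 78 mm above the pan's underside and 18 mm below the handle's top; axes as the scoop's
- bead0: loose round terracotta bead, 22 mm across, 12 g, one of five alike; it starts on the tray floor and rolls freely. Origin: its centre
- bead1: loose round terracotta bead, 22 mm across, 12 g, one of five alike; it starts on the tray floor and rolls freely. Origin: its centre
- bead2: loose round terracotta bead, 22 mm across, 12 g, one of five alike; it starts on the tray floor and rolls freely. Origin: its centre
- bead3: loose round terracotta bead, 22 mm across, 12 g, one of five alike; it starts on the tray floor and rolls freely. Origin: its centre
- bead4: loose round terracotta bead, 22 mm across, 12 g, one of five alike; it starts on the tray floor and rolls freely. Origin: its centre
- jig: fixed packing jig: wooden board 12 mm thick carrying an open square gift box, and on the box's +x side a steel pivot post (110 mm from the box's middle) for the cover arm. Origin: on the table, under the middle of the gift box; axes square with the box
- box (a point): middle of the gift box's inside, 40 mm above the table; the box is 104 x 104 mm outside, walls 6 mm (inside 92 x 92 mm), its inner floor 18 mm and its open rim 62 mm above the table; axes as the jig's
- cover (a joint): angle of the sprung cover arm about its upright pivot, rad: 0 at rest beside the box (on the jig's +y side), growing counter-clockwise seen from above to 1.4 at its fixed stop, where the cover plate lies squarely over the box. The torsion spring always pulls it back towards 0: about 0.15 N m at 0 and 0.5 N m at 1.4 (some 5 N at the knob). It does not latch. The cover moves level, its underside 66 mm above the table
- cover_grip (a point): middle of the cover's knob: an upright round wooden peg, 16 mm in diameter, 46 mm tall, standing on the middle of the 102 x 102 mm cover plate (plate 8 mm thick, top 74 mm and peg top 120 mm above the table); this point is 97 mm above the table and 110 mm from the pivot axis; its x axis points from the pivot to the knob
- cover_hinge (a point): the pivot axis of the cover arm, on the jig's post, 70 mm above the table; its x axis points from the pivot to the knob
- horse: bystander: small wooden horse on a base, 80 x 45 mm, 105 mm tall, origin under its base
- heart: bystander: wooden heart lying flat, about 75 mm, 12 mm thick, origin at its underside
- jar: bystander: amber glass jar, 56 mm across, 75 mm tall, origin under its base

How it is judged:
By the outcome, as a careful person would: the job done as asked, in the order asked, and still so for the second after the job is handed in, while the arm keeps its last pose, push and grip.
It also fails if it takes over 67 s, if anything falls off the work surface, if the arm or the gripper's body presses on something with over 40 N, if the wrist force passes 120 N, or if a joint passes its speed limit or range.

ROBOT

A 6-joint arm with a two-finger parallel gripper is mounted at the origin on the work surface. World frame = base frame: x ahead of the robot, y to its left, z up, the work surface at z = 0. Lengths are in m, angles in rad, forces in N, time in s.
With the tool pointing down it reaches from about 0.35 to 0.975 m from the base axis. Payload 17.4 kg.
Tool frame: the origin (TCP) lies midway between the tips of the shut fingers; the grasp point (between the pads) lies 19 mm behind it; z points along the fingers, y is the line along which they close (so a half turn about z gives the same grasp; the last joint's range is limited). The gripper opens to 85 mm and grips with 20 to 120 N. Pads are 22 mm wide; open, the fingers measure 114 mm over their backs; the gripper's body (76 mm by 85 mm) begins 54 mm behind the grasp point. The pads swing forward as they close: fully open they stand 13 mm farther back than shut.
Start: joints at [1.307, 0.116, 1.442, -0, 1.584, -0.038], TCP at [0.151, 0.658, 0.231] pointing down, gripper open.
Joint ranges: [-2.83, 2.83], [-0.83, 2.19], [0.07, 2.5], [-1.14, 4.28], [0.01, 3], [-2.97, 2.97]. Speed limits (rad/s): [1.89, 1.89, 2.22, 3.14, 3.14, 3.14].

INTERFACE

Orientations are given as a rotation vector (axis times angle).
In Python, from rig import readout, cams, hand_in gives the robot as it stands.
- The arm moves only by the tool step_arm, never from a script. Its argument "moves" is a list of rows, each a list of 3 entries, a list of its own where there are three numbers: the opening, from 0 (shut) to 1 (fully open), then the shift along the world's x, y, z in units of 25 mm (1.0 is 25 mm), then the turn about the world's z in units of 5 degrees (1.0 is 5 degrees). A call has exactly 10 rows; each row shifts and turns the commanded pose from where the row before left it; what a row does not reach is not made up. A row lasts 1/10 s, in which the tool goes at most 50 mm and 8.59 degrees, less where a joint would pass 70% of its speed; a pose out of reach is approached as far as the arm can. A call is refused whole if a number of a shift passes 1 or a number of a turn 1, either way. A call with a gripper value outside its range is refused whole. The fingers move at their own pace and stop on an object; the grip force is fixed at half the most. Time passes only in rows, so rows that do not move let the fingers close, or fill a call up. It gives the time, the measured TCP pose, the force, the opening and the grip force at its end, in the units of the state.
- readout.state(): the state, without advancing time (a new reading comes with each control period).
- cams.read_camera(name): name is "side" or "top"; returns the picture (400x640x3 uint8, red, green, blue); there is no depth.
- cams.camera_model(name): a dict with "vertical_fov" (degrees; the focal length in pixels is half the picture's height over the tangent of half this angle, whatever the lens; pixels are square), "cx", "cy" (the principal point, pixels), "k1" (the pictures are not rectified: a ray, as slopes to the right and down, at radius r is drawn at 1 + k1 r^2 times it, then the intrinsics apply), "extrinsics" (4x4, takes a point from world to camera coordinates). Camera axes: x right, y up, looking along -z (the intrinsics and any distortion apply to the point x, -y, -z); pixel columns grow to the right and rows downward; lengths in m; the calibration is good to about 2 mm. A picture is of the moment at which its call begins. camera_model takes no time and is no camera call.
- hand_in(): hands the job in; it is judged then, once.
The state is a dict: "t": time; "q": joint angles; "dq": joint speeds; "effort": joint torques, N m; "tcp_pos": TCP position; "tool_rot": TCP orientation; "wrist_force": force on the tool from outside, world axes, zero at the start; "wrist_torque": the same for the moment, N m; "grip_width": finger opening in m; "grasp_force": force on a finger pad.
Only numpy, scipy, OpenCV 4.12 (cv2) and the standard library are available. Lean on these libraries where they do the work, as an engineer would, in place of code of your own. Each camera call takes 0.05 s, during which the arm holds its last target. There are 200 camera calls.

## Working session

There is one attempt and no reset: what is moved stays moved. The work goes in short steps, Python scripts to look and compute and a tool call to move; the robot and the scene stay as the last step left them, time stands still between calls to the robot, and variables do not carry over. Pictures are saved under pics/ and viewed, at most 10 in all, crops included, and the job is handed in when it is done.

Besides the shell and the picture viewer there is one more tool, called after ">>>" by a JSON object that holds its "name" and its "arguments". step_arm: Moves the arm, as the interface text tells. Its arguments: {"type":"object","properties":{"moves":{"type":"array"}},"required":["moves"]}

```bash
mkdir -p pics; cat > h.py <<'E'
import numpy as np, cv2
from rig import readout, cams, hand_in
def K(n):
    m=cams.camera_model(n); f=200/np.tan(np.radians(m["vertical_fov"]/2))
    return m,f,np.array(m["extrinsics"])
def proj(n,p):
    m,f,E=K(n); c=E[:3,:3]@np.array(p,float)+E[:3,3]; s=np.array([c[0],-c[1]])/-c[2]
    s=s*(1+m["k1"]*(s@s)); return np.array([m["cx"],m["cy"]])+f*s
def ray(n,uv):
    m,f,E=K(n); d=(np.array(uv,float)-[m["cx"],m["cy"]])/f; s=d.copy()
    for _ in range(20): s=d/(1+m["k1"]*(s@s))
    R=E[:3,:3]; return -R.T@E[:3,3], R.T@np.array([s[0],-s[1],-1])
def at(n,uv,z):
    o,d=ray(n,uv); return o+d*(z-o[2])/d[2]
def snap(n,name):
    im=cams.read_camera(n); cv2.imwrite(f"pics/{name}.png",im[:,:,::-1]); return im
E
python3 -c "
from h import *
snap('top','t0');snap('side','s0')
for n in('top','side'):
  m,f,E=K(n);print(n,m['k1'],-E[:3,:3].T@E[:3,3],E[:3,:3].round(2).tolist())
print(readout.state())"
```

```text
top -0.08330077326378035 [ 0.41353492 -0.06758205  1.35198275] [[0.01, -1.0, -0.01], [0.99, 0.01, 0.15], [-0.15, -0.01, 0.99]]
side -0.08900045906511159 [-0.02710755 -0.65467838  0.71671179] [[0.71, -0.7, 0.02], [0.4, 0.43, 0.81], [-0.57, -0.57, 0.59]]
{'t': 0.1, 'q': array([ 1.30720295e+00,  1.16441145e-01,  1.44221138e+00, -1.48232316e-05,
        1.58399206e+00, -3.78239248e-02]), 'dq': array([ 0.00055752, -0.0005688 , -0.00328548, -0.00142021,  0.00104429,
        0.0014926 ]), 'effort': array([ 3.03283538e-03, -7.33665347e+01, -6.33778238e+01,  9.87279395e-05,
        5.45503339e-03,  2.33024245e-06]), 'tcp_pos': array([0.15108654, 0.65769615, 0.23062587]), 'tool_rot': array([-3.53869217e-01, -3.12145448e+00,  1.63706918e-03]), 'wrist_force': array([ 0.02158209, -0.22648302,  0.44430965]), 'wrist_torque': array([-0.02656454,  0.0016194 ,  0.01010643]), 'grasp_force': 0.0, 'grip_width': 0.08560204620741864}
```

View pics/t0.png

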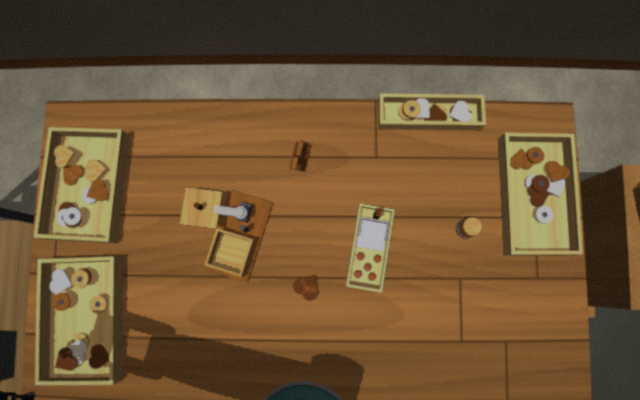

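View pics/s0.png

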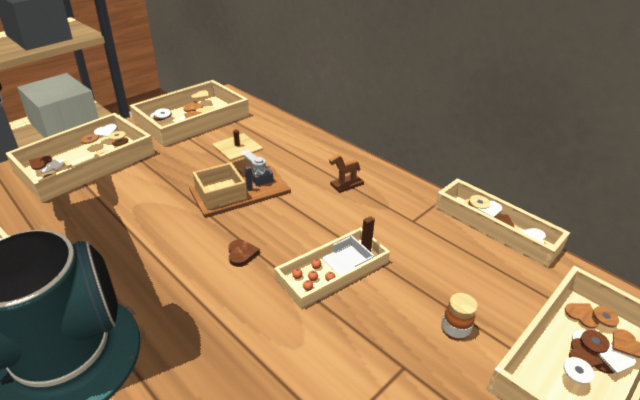

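```bash
python3 -c "
from h import *
im=cv2.imread('pics/t0.png')
a=cv2.resize(im[195:300,335:405],None,fx=5.5,fy=5.5,interpolation=cv2.INTER_CUBIC)
b=cv2.resize(im[180:285,175:280],None,fx=5.5/1.3,fy=5.5/1.3,interpolation=cv2.INTER_CUBIC)
b=cv2.resize(im[180:285,175:250+30],(400,400),interpolation=cv2.INTER_CUBIC)
c=np.zeros((578,790,3),np.uint8);c[:a.shape[0],:a.shape[1]]=a;c[:400,390:790]=b
cv2.imwrite('pics/c0.png',c)
for u in [(360,205),(394,208),(382,291),(347,286)]: print(at('top',u,.032))
for u in [(379,212)]: print('handle',at('top',u,.1))
for u in [(215,229),(254,238),(243,278),(205,267)]: print('box',at('top',u,.062))
print('knob',at('top',(200,206),.12),'pivot',at('top',(246,212),.08))
"
```

```text
[ 0.62363074 -0.15609328  0.032     ]
[ 0.61589863 -0.2501333   0.032     ]
[ 0.38892221 -0.21506995  0.032     ]
[ 0.4017037 -0.1204985  0.032    ]
handle [ 0.59460174 -0.20124586  0.1       ]
box [0.55051513 0.23719776 0.062     ]
box [0.52715223 0.13050159 0.062     ]
box [0.42021264 0.1569757  0.062     ]
box [0.44804918 0.26027354 0.062     ]
knob [0.60414788 0.26547584 0.12      ] pivot [0.59496509 0.15123351 0.08      ]
```

View pics/c0.png

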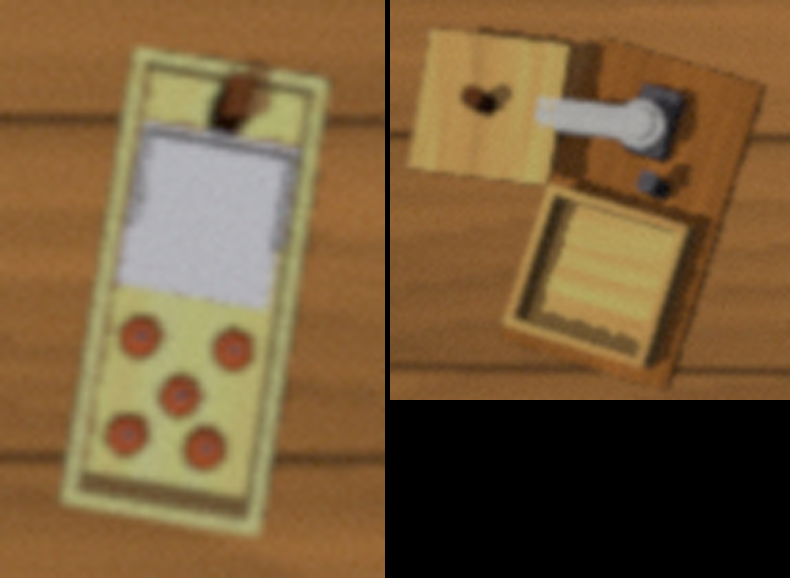

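```bash
python3 -c "
from h import *
from scipy.optimize import least_squares
A=lambda u,v:(335+u/5.5-.4,195+v/5.5-.4); B=lambda u,v:(175+(u-390)/3.81-.4,180+v/3.81-.4)
def fit(pts,obs,z,g):
  def f(p):
    c,s=np.cos(p[2]),np.sin(p[2])
    return np.concatenate([proj('top',[p[0]+c*x-s*y,p[1]+s*x+c*y,z])-o for (x,y),o in zip(pts,obs)])
  r=least_squares(f,g);print(r.x,np.degrees(r.x[2]),abs(r.fun).max());return r.x
t=fit([(.115,.049),(.115,-.049),(-.115,-.049),(-.115,.049)],[A(137,50),A(328,77),A(258,533),A(62,500)],.032,[.5,-.18,-.15])
b=fit([(.052,.052),(.052,-.052),(-.052,-.052),(-.052,.052)],[B(553,185),B(690,228),B(645,368),B(503,325)],.062,[.49,.2,-.25])
def T(p,q,z): c,s=np.cos(p[2]),np.sin(p[2]); return np.array([p[0]+c*q[0]-s*q[1],p[1]+s*q[0]+c*q[1],z])
def inv(p,w): c,s=np.cos(p[2]),np.sin(p[2]); d=w[:2]-p[:2]; return np.array([c*d[0]+s*d[1],-s*d[0]+c*d[1]])*1000
for u in [(141,336),(232,349),(180,396),(127,435),(204,448)]: print('bead',inv(t,at('top',A(*u),.017)))
for u in [(118,285),(268,308)]: print('lip',inv(t,at('top',A(*u),.0085)))
print('handle top',inv(t,at('top',A(255,78),.102)),inv(t,at('side',(369,219),.102)),at('side',(369,219),.102))
piv=T(b,(.11,0),.07);print('pivot',piv, 'knob',at('top',B(472,97),.12),at('side',(237,132),.12))
a=b[2]+np.pi-1.4;print('knob pred',piv[:2]+.11*np.array([np.cos(a),np.sin(a)]))
im=cv2.imread('pics/s0.png');cv2.imwrite('pics/c1.png',cv2.resize(im[120:310,185:400],None,fx=3.1,fy=3.1,interpolation=cv2.INTER_CUBIC))
"
```

```text
[ 0.5080533  -0.18416922 -0.16098934] -9.224009684695021 0.7616445938688798
[ 0.48868084  0.19663125 -0.29019499] -16.626948058532278 0.433883700883257
bead [-27.45359691  22.65774548]
bead [-26.26785829 -23.32841667]
bead [-53.75121958  -1.30754453]
bead [-77.29032461  21.71674457]
bead [-77.2481369 -17.1622843]
lip [-3.44908691 37.70712168]
lip [ -2.28053956 -38.88219543]
handle top [97.1173202  -6.60024785] [87.19162869 -1.20927167] [ 0.59392363 -0.19933922  0.102     ]
pivot [0.59408153 0.16515596 0.07      ] knob [0.60655848 0.27583598 0.12      ] [0.60279182 0.2658888  0.12      ]
knob pred [0.6071842  0.27437281]
```

View pics/c1.png

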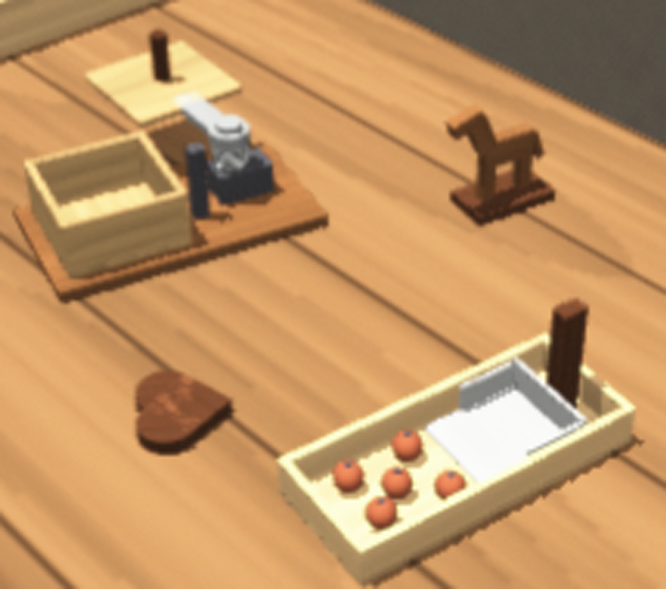

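>>> {"name": "step_arm", "arguments": {"moves": [[1,[0.507,-0.98,0],0.021],[1,[0.507,-0.98,0],0.021],[1,[0.507,-0.98,0],0.021],[1,[0.507,-0.98,0],0.021],[1,[0.507,-0.98,0],0.021],[1,[0.507,-0.98,0],0.021],[1,[0.507,-0.98,0],0.021],[1,[0.507,-0.98,0],0.021],[1,[0.507,-0.98,0],0.021],[1,[0.507,-0.98,0],0.021]]}}

```text
t: 1.1
tcp_pos: [0.2782, 0.4117, 0.231]
tool_rot: [-0.325, -3.125, 0.001]
wrist_force: [0.6, 0.5, -0.1]
grip_width: 0.0854
grasp_force: 0.0
```

>>> {"name": "step_arm", "arguments": {"moves": [[1,[0.507,-0.98,0],0.021],[1,[0.507,-0.98,0],0.021],[1,[0.507,-0.98,0],0.021],[1,[0.507,-0.98,0],0.021],[1,[0.507,-0.98,0],0.021],[1,[0.507,-0.98,0],0.021],[1,[0.507,-0.98,0],0.021],[1,[0.507,-0.98,0],0.021],[1,[0.507,-0.98,0],0.021],[1,[0.507,-0.98,0],0.021]]}}

```text
t: 2.1
tcp_pos: [0.4049, 0.1668, 0.2311]
tool_rot: [-0.297, -3.127, 0.0]
wrist_force: [0.7, 0.3, 0.8]
grip_width: 0.0854
grasp_force: 0.0
```

>>> {"name": "step_arm", "arguments": {"moves": [[1,[0.507,-0.98,0],0.021],[1,[0.507,-0.98,0],0.021],[1,[0.507,-0.98,0],0.021],[1,[0.507,-0.98,0],0.021],[1,[0.507,-0.98,0],0.021],[1,[0.507,-0.98,0],0.021],[1,[0.507,-0.98,0],0.021],[1,[0.507,-0.98,0],0.021],[1,[0.507,-0.98,0],0.021],[1,[0.507,-0.98,0],0.021]]}}

```text
t: 3.1
tcp_pos: [0.5317, -0.0782, 0.231]
tool_rot: [-0.268, -3.13, -0.0]
wrist_force: [-0.8, -0.2, -0.7]
grip_width: 0.0852
grasp_force: 0.0
```

>>> {"name": "step_arm", "arguments": {"moves": [[1,[0.507,-0.98,0],0.021],[1,[0.507,-0.98,0],0.021],[1,[0.507,-0.98,0],0.021],[1,[0.507,-0.98,0],0.021],[1,[0.507,-0.98,0],0.021],[1,[0,0,-0.7],0],[1,[0,0,-0.7],0],[1,[0,0,-0.7],0],[1,[0,0,-0.7],0],[1,[0,0,-0.7],0]]}}

```text
t: 4.1
tcp_pos: [0.5944, -0.199, 0.1422]
tool_rot: [-0.253, -3.131, -0.0]
wrist_force: [0.4, 0.4, -0.0]
grip_width: 0.0851
grasp_force: 0.0
```

>>> {"name": "step_arm", "arguments": {"moves": [[1,[0,0,-0.78],0],[1,[0,0,-0.78],0],[1,[0,0,-0.78],0],[1,[0,0,-0.78],0],[1,[0,0,0],0],[0,[0,0,0],0],[0,[0,0,0],0],[0,[0,0,0],0],[0,[0,0,0],0],[0,[0,0,0],0]]}}

```text
t: 5.1
tcp_pos: [0.5949, -0.1997, 0.0663]
tool_rot: [0.254, 3.131, -0.0]
wrist_force: [0.3, -3.6, -1.2]
grip_width: 0.0132
grasp_force: 62.6
```

>>> {"name": "step_arm", "arguments": {"moves": [[0,[0,0,0],0],[0,[0,0,0],0],[0,[0,0,0],0],[0,[0,0,0],0],[0,[0,0,0],0],[0,[0,0,0],0],[0,[0,0,0],0],[0,[0,0,0],0],[0,[0,0,0],0],[0,[0,0,0],0]]}}

```text
t: 6.1
tcp_pos: [0.5949, -0.1997, 0.0661]
tool_rot: [0.254, 3.131, -0.0]
wrist_force: [1.6, 1.6, 5.0]
grip_width: 0.0129
grasp_force: 62.3
```

>>> {"name": "step_arm", "arguments": {"moves": [[0,[-0.18,0.0292,0],0],[0,[-0.18,0.0292,0],0],[0,[-0.18,0.0292,0],0],[0,[-0.18,0.0292,0],0],[0,[-0.18,0.0292,0],0],[0,[-0.18,0.0292,0],0],[0,[-0.18,0.0292,0],0],[0,[-0.18,0.0292,0],0],[0,[-0.18,0.0292,0],0],[0,[-0.18,0.0292,0],0]]}}

```text
t: 7.1
tcp_pos: [0.5496, -0.1924, 0.0661]
tool_rot: [0.254, 3.131, -0.001]
wrist_force: [2.6, 0.3, 4.5]
grip_width: 0.0132
grasp_force: 62.4
```

>>> {"name": "step_arm", "arguments": {"moves": [[0,[-0.18,0.0292,0],0],[0,[-0.18,0.0292,0],0],[0,[-0.18,0.0292,0],0],[0,[-0.18,0.0292,0],0],[0,[-0.18,0.0292,0],0],[0,[-0.18,0.0292,0],0],[0,[-0.18,0.0292,0],0],[0,[-0.18,0.0292,0],0],[0,[-0.18,0.0292,0],0],[0,[-0.18,0.0292,0],0]]}}

```text
t: 8.1
tcp_pos: [0.5047, -0.1851, 0.0661]
tool_rot: [0.254, 3.13, -0.0]
wrist_force: [2.6, 0.4, 5.1]
grip_width: 0.0134
grasp_force: 62.3
```

```bash
cat > look.py <<'E'
from h import *; import sys
n=sys.argv[1]; c=readout.state(); print(c['tcp_pos'],c['wrist_force'])
x,y,z=map(float,sys.argv[2:5]); ims=[]
for cam,w in(('top',55),('side',75)):
    im=cams.read_camera(cam)[:,:,::-1]; u,v=proj(cam,[x,y,z]).astype(int); v0=max(0,v-w);u0=max(0,u-w)
    a=im[v0:v0+2*w,u0:u0+2*w]; print(cam,u0,v0,395/(2*w)); ims.append(cv2.resize(a,(395,395),interpolation=cv2.INTER_CUBIC))
cv2.imwrite(f'pics/{n}.png',np.hstack(ims))
E
python3 look.py l1 .46 -.18 .03
```

```text
[ 0.50466543 -0.18509578  0.06606799] [2.62825037 0.35697549 5.09874682]
top 313 209 3.590909090909091
side 241 195 2.6333333333333333
```

View pics/l1.png

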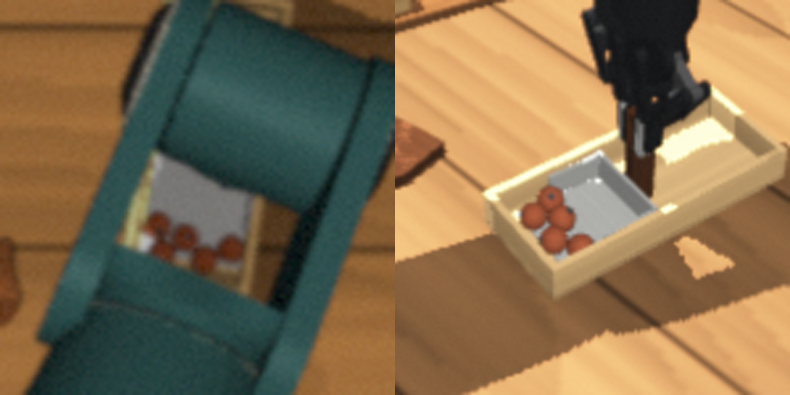

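>>> {"name": "step_arm", "arguments": {"moves": [[0,[-0.08,0.013,0],0],[0,[-0.08,0.013,0],0],[0,[-0.128,0.021,0.28],0],[0,[-0.128,0.021,0.28],0],[0,[-0.128,0.021,0.28],0],[0,[-0.128,0.021,0.28],0],[0,[-0.1,0.016,0.16],0],[0,[-0.46,0.075,0],0],[0,[-0.46,0.075,0],0],[0,[-0.46,0.075,0],0]]}}

```text
t: 9.2
tcp_pos: [0.4494, -0.1759, 0.0972]
tool_rot: [-0.254, -3.13, -0.0]
wrist_force: [-0.2, -0.3, -1.5]
grip_width: 0.0132
grasp_force: 61.3
```

>>> {"name": "step_arm", "arguments": {"moves": [[0,[0,0,-0.1],0],[0,[0,0,-0.12],0],[0,[0,0,-0.12],0],[0,[0,0,-0.12],0],[0,[0,0,0],0],[0,[0,0,0],0],[0,[0,0,0],0],[0,[0,0,0],0],[0,[0,0,0],0],[0,[0,0,0],0]]}}

```text
t: 10.2
tcp_pos: [0.4538, -0.1769, 0.0893]
tool_rot: [0.253, 3.124, -0.002]
wrist_force: [9.4, 1.5, 20.6]
grip_width: 0.0131
grasp_force: 64.7
```

```bash
python3 look.py l2 .42 -.17 .04
```

```text
[ 0.45382666 -0.17690828  0.08926288] [ 9.42774373  1.48799323 20.56675837]
top 310 224 3.590909090909091
side 223 199 2.6333333333333333
```

View pics/l2.png

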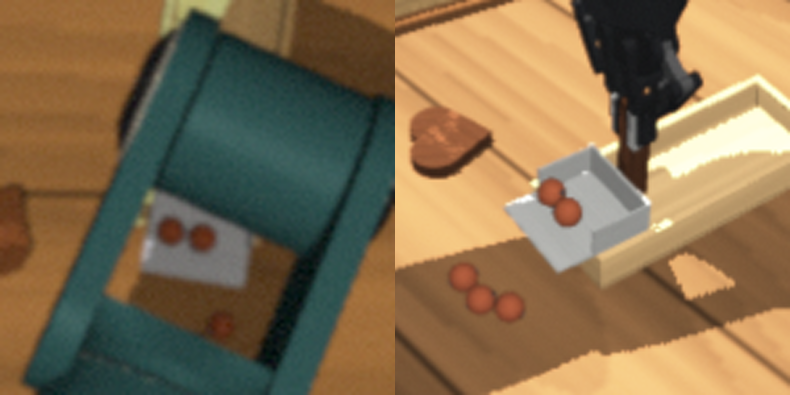

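```bash
cat > beads.py <<'E'
from h import *
from scipy import ndimage as nd
def beads(cam,z=.011):
    im=cams.read_camera(cam).astype(int); r,g,b=im[...,0],im[...,1],im[...,2]
    m=(r>90)&(r>2.1*g)&(g<100)&(r>2.2*b); l,n=nd.label(m); out=[]
    for i in range(1,n+1):
        k=(l==i).sum(); v,u=nd.center_of_mass(l==i)
        if k>=(8 if cam=='top' else 15): 
            p=at(cam,(u,v),z)
            if .2<p[0]<.65 and -.35<p[1]<.1: out.append((int(u),int(v),int(k),p[:2].round(3).tolist()))
    return out
if __name__=='__main__':
    print(readout.state()['t'])
    for c in('side','top','side'): print(c); [print(' ',b) for b in beads(c)]
E
python3 beads.py
```

```text
10.3
side
top
side
```

```bash
python3 -c "
from h import *
im=cams.read_camera('side');print(im[302:307,247:252].tolist()); im=cams.read_camera('top');print(im[313:317,369:374].tolist())"
sed -i 's/m=(r>90).*; l,n/m=(r>80)\&(r>1.75*g)\&(r-g>45)\&(b>0.55*g); l,n/' beads.py; python3 beads.py
```

```text
[[[173, 90, 59], [177, 93, 61], [176, 92, 61], [172, 89, 59], [164, 85, 56]], [[174, 91, 61], [178, 93, 62], [178, 93, 61], [174, 90, 59], [166, 86, 57]], [[172, 89, 59], [176, 92, 61], [177, 91, 60], [173, 90, 60], [164, 85, 57]], [[167, 87, 57], [173, 90, 60], [172, 90, 59], [167, 87, 57], [159, 82, 54]], [[160, 82, 55], [164, 86, 57], [163, 83, 56], [159, 83, 55], [152, 79, 52]]]
[[[88, 61, 33], [82, 55, 27], [81, 53, 25], [81, 53, 27], [86, 55, 28]], [[81, 52, 25], [76, 45, 25], [76, 47, 24], [76, 42, 24], [82, 51, 33]], [[73, 43, 22], [75, 42, 20], [79, 40, 20], [79, 36, 23], [81, 43, 27]], [[71, 35, 13], [82, 38, 23], [88, 40, 18], [85, 37, 13], [89, 48, 27]]]
10.55
side
  (286, 274, 130, [0.421, -0.133])
  (256, 311, 265, [0.313, -0.165])
top
side
  (287, 274, 128, [0.422, -0.134])
  (256, 311, 263, [0.313, -0.165])
```

>>> {"name": "step_arm", "arguments": {"moves": [[0,[0,0,0.4],0],[0,[0,0,0.5],0],[0,[0,0,0.5],0],[0,[0,0,0.42],0],[0,[-0.035,0.1,0],0.4],[0,[-0.035,0.2,0],0.75],[0,[-0.035,0.2,0],0.75],[0,[-0.035,0.2,0],0.75],[0,[-0.035,0.2,0],0.75],[0,[-0.035,0.3,0],0.75]]}}

```text
t: 11.7
tcp_pos: [0.4456, -0.1462, 0.1323]
tool_rot: [-0.318, 3.125, -0.0]
wrist_force: [-0.1, -0.4, -1.6]
grip_width: 0.0135
grasp_force: 61.3
```

```bash
python3 -c "
from beads import *
print(readout.state()['tool_rot'])
for z in(.011,.09): print(beads('side',z))"
```

```text
[-3.18143372e-01  3.12539945e+00 -1.66651991e-04]
[(284, 249, 69, [0.469, -0.071]), (294, 253, 60, [0.476, -0.097]), (256, 311, 268, [0.313, -0.165])]
[(283, 248, 69, [0.413, -0.134]), (294, 253, 59, [0.419, -0.158]), (256, 311, 264, [0.275, -0.219])]
```

>>> {"name": "step_arm", "arguments": {"moves": [[0,[-0.025,0.15,0],0],[0,[-0.025,0.15,0],-0.4],[0,[-0.025,0.2,0],-0.8],[0,[-0.025,0.2,0],-0.9],[0,[-0.025,0.2,0],-0.9],[0,[-0.025,0.2,0],-0.9],[0,[-0.025,0.25,0],-0.9],[0,[-0.025,0.25,0],-0.9],[0,[-0.025,0.25,0],-0.9],[0,[-0.025,0.25,0],-0.9]]}}

```text
t: 12.8
tcp_pos: [0.4394, -0.0936, 0.1319]
tool_rot: [-0.715, -3.059, 0.0]
wrist_force: [0.0, -0.5, -1.1]
grip_width: 0.0131
grasp_force: 61.4
```

>>> {"name": "step_arm", "arguments": {"moves": [[0,[-0.025,0.25,0],-0.9],[0,[-0.025,0.25,0],-0.9],[0,[-0.025,0.25,0],-0.9],[0,[-0.025,0.25,0],-0.9],[0,[-0.025,0.25,0],-0.9],[0,[-0.025,0.25,0],-0.9],[0,[-0.025,0.25,0],-0.9],[0,[-0.025,0.2,0],-0.9],[0,[-0.025,0.2,0],-0.9],[0,[-0.025,0.2,0],-0.9]]}}

```text
t: 13.8
tcp_pos: [0.4332, -0.0349, 0.1319]
tool_rot: [-1.831, -2.552, 0.0]
wrist_force: [-0.7, -0.4, -0.5]
grip_width: 0.0134
grasp_force: 61.4
```

>>> {"name": "step_arm", "arguments": {"moves": [[0,[-0.025,0.2,0],-0.9],[0,[-0.025,0.2,0],-0.9],[0,[-0.025,0.15,0],-0.9],[0,[-0.025,0.1,0],-0.9],[0,[-0.025,0.1,0],-0.9],[0,[-0.025,0.1,0],-0.9],[0,[-0.025,0.05,0],-0.6],[0,[-0.025,0.05,0],-0.3],[0,[0,0,0],-0.2],[0,[0,0,0],0]]}}

```text
t: 14.8
tcp_pos: [0.4282, -0.0113, 0.1319]
tool_rot: [2.468, 1.944, 0.0]
wrist_force: [-0.7, -0.0, -1.2]
grip_width: 0.0133
grasp_force: 61.4
```

```bash
python3 look.py l3 .45 .05 .08; python3 -c "
from beads import *
print(readout.state()['tool_rot'])
for z in(.011,.09): print(beads('side',z))"
```

```text
[ 0.42823164 -0.0113152   0.13187768] [-0.66555096 -0.03175855 -1.1787512 ]
top 227 211 3.590909090909091
side 166 128 2.6333333333333333
[ 2.46688963e+00  1.94520162e+00 -7.33742134e-05]
[(255, 310, 230, [0.312, -0.163])]
[(255, 310, 229, [0.275, -0.218])]
```

View pics/l3.png

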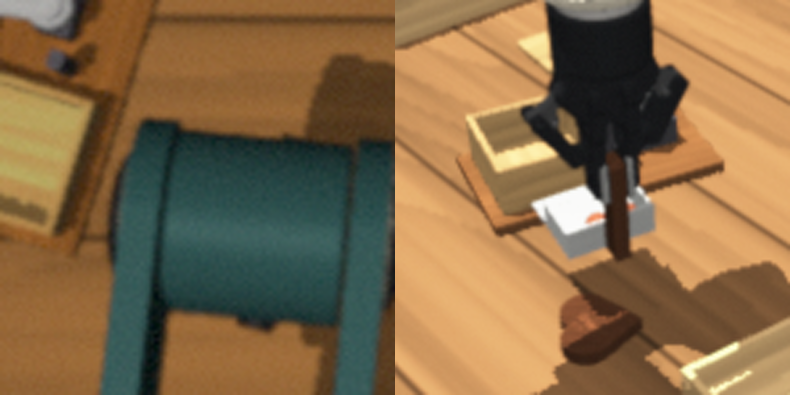

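>>> {"name": "step_arm", "arguments": {"moves": [[0,[0.13,0.46,0],0],[0,[0.28,0.95,0],0],[0,[0.28,0.95,0],0],[0,[0.28,0.95,0],0],[0,[0.28,0.95,0],0],[0,[0.26,0.9,0],0],[0,[0,0,0],0],[0,[-0.28,-0.95,0],0],[0,[-0.28,-0.95,0],0],[0,[-0.28,-0.95,0],0]]}}

```text
t: 16.0
tcp_pos: [0.4445, 0.046, 0.1317]
tool_rot: [-2.466, -1.946, 0.0]
wrist_force: [0.7, -0.3, -1.1]
grip_width: 0.0133
grasp_force: 61.4
```

>>> {"name": "step_arm", "arguments": {"moves": [[0,[-0.28,-0.95,0],0],[0,[-0.28,-0.95,0],0],[0,[-0.2,-0.6,0],0],[0,[0,0,0],0],[0,[0,0,0],0],[0,[0,0,0],0],[0,[0,0,0],0],[0,[0,0,0],0],[0,[0,0,0],0],[0,[0,0,0],0]]}}

```text
t: 17.0
tcp_pos: [0.426, -0.0158, 0.1318]
tool_rot: [-2.467, -1.945, 0.0]
wrist_force: [1.0, -0.0, 0.2]
grip_width: 0.0129
grasp_force: 61.4
```

```bash
python3 look.py l4 .45 .1 .08; python3 -c "
from beads import *
print(readout.state()['t'])
im=cams.read_camera('top').astype(int); r,g,b=im[...,0],im[...,1],im[...,2]
m=(r>70)&(r>1.75*g)&(r-g>35)&(b>.5*g); l,n=nd.label(m)
for i in range(1,n+1):
  k=(l==i).sum()
  if k>6: v,u=nd.center_of_mass(l==i);print(u.round(),v.round(),k,at('top',(u,v),.03)[:2])
print(beads('side'))"
```

```text
[ 0.42599507 -0.01582982  0.13176101] [ 0.98481654 -0.03381746  0.15047386]
top 208 211 3.590909090909091
side 153 119 2.6333333333333333
17.1
434.0 112.0 7 [ 0.89620683 -0.37090096]
263.0 256.0 14 [0.48098072 0.11046993]
368.0 319.0 52 [ 0.31392499 -0.17640321]
355.0 317.0 10 [ 0.31863312 -0.14310304]
98.0 350.0 12 [0.21792653 0.55765438]
98.0 361.0 10 [0.18953468 0.55496757]
[(255, 310, 228, [0.312, -0.163])]
```

View pics/l4.png

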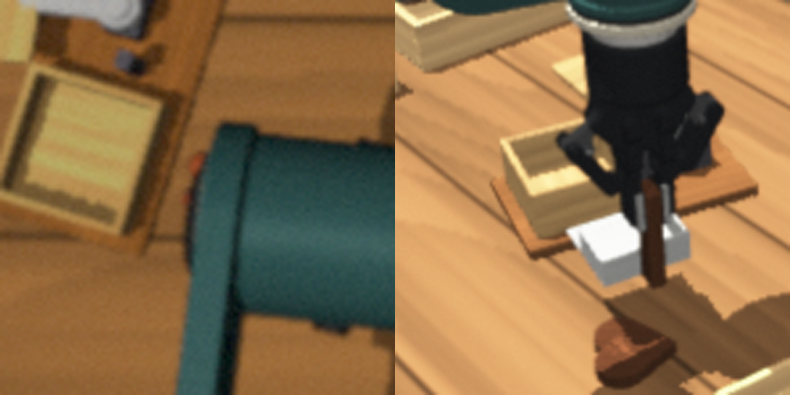

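```bash
python3 -c "
from h import *
for u in((263,256),(261,264.5)):
  for z in(.023,.09):p=at('top',u,z);print(z,p.round(3),'side',proj('side',p).round())
print(proj('side',[.452,.072,.075]))
"
```

```text
0.023 [0.481 0.11  0.023] side [239. 206.]
0.09 [0.478 0.101 0.09 ] side [237. 186.]
0.023 [0.458 0.115 0.023] side [230. 209.]
0.09 [0.456 0.106 0.09 ] side [229. 189.]
[236.668288   200.79960551]
```

```bash
python3 -c "
from h import *
T=np.array([.426,-.0158,.1318]); a=np.radians(-103.5); ex=np.array([np.cos(a),np.sin(a),0]); ey=np.array([-np.sin(a),np.cos(a),0])
G=T+[0,0,.019]
for t in(-4,0,4,8):
  t=np.radians(t); X=ex*np.cos(t)-np.array([0,0,1])*np.sin(t); Z=np.array([0,0,1])*np.cos(t)+ex*np.sin(t)
  print(np.degrees(t).round(),[((proj('side',G+X*(x-.051)+Z*(z-.078)+ey*y)-[153,119])*2.6333+[395,0]).round().tolist() for x,y,z in((-.04,-.039,.0),(-.01,-.039,.026),(.04,-.039,.028),(.04,-.039,0),(.04,.039,.0),(.062,.007,0))])
b=np.array([.48868,.19663]);yw=-.2902
def inv(w): c,s=np.cos(yw),np.sin(yw); d=w[:2]-b; return (np.array([c*d[0]+s*d[1],-s*d[0]+c*d[1]])*1000).round()
B=lambda u,v:(175+(u-390)/3.81-.4,180+v/3.81-.4)
for u in((765,85),(668,386)): print('board',inv(at('top',B(*u),.012)))
print('peg',inv(at('top',B(652,183),.075)))
for u in((263,256),(261,264.5)): print('beads',inv(at('top',u,.011)),at('top',u,.011))
for u in((248.8,304.2),(255.3,312.5),(266.7,315.2)): print('3',at('side',u,.011))
"
```

```text
-4.0 [[572.0, 242.0], [581.0, 234.0], [604.0, 261.0], [608.0, 290.0], [695.0, 259.0], [671.0, 285.0]]
0.0 [[568.0, 233.0], [579.0, 227.0], [602.0, 258.0], [605.0, 285.0], [692.0, 255.0], [669.0, 282.0]]
4.0 [[565.0, 224.0], [577.0, 221.0], [600.0, 255.0], [603.0, 281.0], [689.0, 251.0], [666.0, 279.0]]
8.0 [[562.0, 214.0], [575.0, 214.0], [599.0, 252.0], [600.0, 276.0], [686.0, 246.0], [663.0, 276.0]]
board [170. -63.]
board [-60. -64.]
peg [ 73. -19.]
beads [ 18. -83.] [0.48176429 0.11182958 0.011     ]
beads [ -6. -85.] [0.45820609 0.11680768 0.011     ]
3 [ 0.31377249 -0.14123471  0.011     ]
3 [ 0.30998513 -0.16596923  0.011     ]
3 [ 0.32156243 -0.1859665   0.011     ]
```

```bash
python3 -c "
from h import *
im=cv2.imread('pics/t0.png').astype(int)[265:310,280:335]
b,g,r=im[...,0],im[...,1],im[...,2]
m=(r<115)&(g<58)&(r>1.6*g)
for row in m[::2]: print(''.join('#' if k else '.' for k in row))
v,u=np.nonzero(m);
for p in((294,279),(318,287),(301,300),(316,300),(300,275)): print(p,at('top',p,.012)[:2])
"
```

```text
.......................................................
.......................................................
.......................................................
.......................................................
.......................................................
.......................................................
........................#########.##...................
.................###....#.####.######..................
................###.....############...................
...............#######.....####..####..................
...............########.....#......#...................
................######.................................
...............########................................
.................####..................................
.........................###...#.####..................
........................#####.#####.#..................
.........................##########....................
.......................................................
.......................................................
.......................................................
.......................................................
.......................................................
.......................................................
(294, 279) [0.41933077 0.02454398]
(318, 287) [ 0.39814748 -0.04173924]
(301, 300) [0.36240988 0.00446051]
(316, 300) [ 0.36282092 -0.03660893]
(300, 275) [0.43043467 0.00817196]
```

>>> {"name": "step_arm", "arguments": {"moves": [[0,[0.36,0.32,0],-0.2],[0,[0.36,0.32,0],-0.2],[0,[0.37,0.31,0],-0.22],[0,[0,0,-0.48],0],[0,[0,0,-0.48],0],[0,[0,0,-0.48],0],[0,[0,0,-0.48],0],[0,[0,0,-0.48],0],[0,[0,0,-0.48],0],[0,[0,0,0],0]]}}

```text
t: 18.2
tcp_pos: [0.4533, 0.0077, 0.0589]
tool_rot: [-2.519, -1.877, -0.0]
wrist_force: [0.2, -0.7, -0.7]
grip_width: 0.013
grasp_force: 63.7
```

```bash
cat > r.py <<'E'
from h import *
from scipy import ndimage as nd
b=np.array([.48868,.19663]);yw=-.2902
def inv(w): c,s=np.cos(yw),np.sin(yw); d=np.array(w)[:2]-b; return (np.array([c*d[0]+s*d[1],-s*d[0]+c*d[1]])*1000).round()
def red(cam,z,jig=True):
    im=cams.read_camera(cam).astype(int); r,g,bb=im[...,0],im[...,1],im[...,2]
    m=(r>70)&(r>1.75*g)&(r-g>35)&(bb>.5*g); l,n=nd.label(m)
    for i in range(1,n+1):
        k=(l==i).sum()
        if k>3:
            v,u=nd.center_of_mass(l==i); p=at(cam,(u,v),z)
            if .25<p[0]<.65 and -.25<p[1]<.35: print(cam,round(u,1),round(v,1),k,p[:2].round(3),inv(p))
s=readout.state(); print(s['t'],s['tcp_pos'],inv(s['tcp_pos']),s['wrist_force'].round(1),s['tool_rot'].round(3))
E
python3 -c "
from r import *
red('top',.011);red('side',.011)"
```

```text
18.2 [0.45330124 0.00771156 0.05894514] [  20. -191.] [ 0.2 -0.7 -0.7] [-2.519 -1.877 -0.   ]
top 355.3 317.4 18 [ 0.317 -0.144] [ -67. -376.]
top 367.5 319.1 68 [ 0.312 -0.178] [ -62. -409.]
side 237.7 210.9 30 [0.477 0.11 ] [ 14. -87.]
side 228.6 213.8 48 [0.454 0.116] [-10. -87.]
side 255.9 311.5 228 [ 0.312 -0.165] [ -65. -397.]
```

>>> {"name": "step_arm", "arguments": {"moves": [[0,[0,0,-0.05],0],[0,[0.0343,0.115,0],0],[0,[0.0343,0.115,0],0],[0,[0.0343,0.115,0],0],[0,[0.0343,0.115,0],0],[0,[0.0343,0.115,0],0],[0,[0.0343,0.115,0],0],[0,[0.0343,0.115,0],0],[0,[0.0343,0.115,0],0],[0,[0.0343,0.115,0],0]]}}

```text
t: 19.3
tcp_pos: [0.4609, 0.0337, 0.0584]
tool_rot: [2.519, 1.877, -0.001]
wrist_force: [-0.2, -2.5, 2.1]
grip_width: 0.0131
grasp_force: 64.2
```

>>> {"name": "step_arm", "arguments": {"moves": [[0,[0.0343,0.115,0],0],[0,[0.0343,0.115,0],0],[0,[0.0343,0.115,0],0],[0,[0.02,0.08,0],0],[0,[0,0,0],0],[0,[0,0,0],0],[0,[0,0,0],0],[0,[0,0,0],0],[0,[0,0,0],0],[0,[0,0,0],0]]}}

```text
t: 20.3
tcp_pos: [0.464, 0.0442, 0.0585]
tool_rot: [-2.519, -1.877, 0.0]
wrist_force: [0.3, 0.7, -1.2]
grip_width: 0.0131
grasp_force: 63.9
```

```bash
python3 -c "
from r import *
red('top',.0135);red('side',.0135)"
```

```text
20.3 [0.46395    0.04419709 0.05848816] [  20. -153.] [ 0.3  0.7 -1.2] [-2.519 -1.877  0.   ]
top 354.6 317.9 24 [ 0.316 -0.142] [ -69. -374.]
top 367.8 318.5 53 [ 0.314 -0.178] [ -60. -409.]
side 235.8 205.4 36 [0.485 0.128] [ 16. -67.]
side 226.1 208.4 41 [0.46  0.134] [ -9. -68.]
side 255.9 311.6 231 [ 0.311 -0.167] [ -66. -399.]
```

>>> {"name": "step_arm", "arguments": {"moves": [[0,[0,0,0.1],0],[0,[0,0,0.2],0],[0,[0,0,0.25],0],[0,[0,0,0.2],0],[0,[0.038,0.128,0.05],0],[0,[0.038,0.128,0],0],[0,[0.038,0.128,0],0],[0,[0,0,0.3],0],[0,[0,0,0.5],0],[0,[0,0,0.5],0]]}}

```text
t: 21.4
tcp_pos: [0.4669, 0.0539, 0.1124]
tool_rot: [2.519, 1.877, 0.0]
wrist_force: [-0.1, 0.3, -1.8]
grip_width: 0.0131
grasp_force: 63.7
```

```bash
python3 -c "
from r import *
red('top',.07);red('side',.07)"
```

```text
21.4 [0.466922   0.05387825 0.11235531] [  20. -143.] [-0.1  0.3 -1.8] [2.519 1.877 0.   ]
top 354.2 318.0 30 [ 0.319 -0.138] [ -67. -369.]
top 369.5 318.6 41 [ 0.318 -0.178] [ -56. -408.]
top 362.5 320.9 19 [ 0.312 -0.16 ] [ -67. -392.]
side 233.4 185.1 33 [0.488 0.134] [ 17. -60.]
side 223.2 187.6 24 [0.464 0.142] [ -8. -59.]
side 255.8 311.4 237 [ 0.284 -0.206] [ -81. -444.]
```

>>> {"name": "step_arm", "arguments": {"moves": [[0,[0,0,0.5],0],[0,[0,0,0.56],0],[0,[0.005,0.416,0],0],[0,[0.097,0.723,0],0],[0,[0.143,0.876,0],0],[0,[0.143,0.876,0],0],[0,[0.143,0.876,0],0],[0,[0.143,0.876,0],0],[0,[0.143,0.876,0],0],[0,[0,0,0],0]]}}

```text
t: 22.5
tcp_pos: [0.4871, 0.1943, 0.1373]
tool_rot: [-2.517, -1.879, 0.0]
wrist_force: [0.3, -0.8, -0.2]
grip_width: 0.0132
grasp_force: 63.6
```

>>> {"name": "step_arm", "arguments": {"moves": [[0,[-0.286,-0.955,0],0],[0,[-0.286,-0.955,0],0],[0,[-0.286,-0.955,0],0],[0,[-0.286,-0.955,0],0],[0,[-0.286,-0.955,0],0],[0,[-0.286,-0.955,0],0],[0,[-0.286,-0.955,0],0],[0,[-0.286,-0.955,0],0],[0,[-0.1,-0.5,0],0],[0,[0,0,0],0]]}}

```text
t: 23.5
tcp_pos: [0.4274, -0.0126, 0.1376]
tool_rot: [2.521, 1.875, 0.0]
wrist_force: [0.7, 1.2, -0.7]
grip_width: 0.0132
grasp_force: 63.7
```

```bash
python3 -c "
from r import *
red('top',.029);red('side',.029)"; python3 look.py l5 .46 .12 .05
```

```text
23.5 [ 0.42740363 -0.01261237  0.13761161] [   1. -218.] [ 0.7  1.2 -0.7] [2.521 1.875 0.   ]
top 219.9 242.4 23 [0.517 0.23 ] [18. 40.]
top 225.4 255.5 13 [0.481 0.213] [-12.  14.]
top 355.6 317.7 7 [ 0.317 -0.144] [ -67. -375.]
top 367.8 319.5 45 [ 0.313 -0.177] [ -62. -408.]
top 360.5 319.0 6 [ 0.314 -0.157] [ -66. -389.]
side 220.0 179.6 22 [0.51  0.228] [12. 36.]
side 214.8 186.4 16 [0.483 0.212] [-10.  13.]
side 255.4 310.9 228 [ 0.304 -0.176] [ -71. -410.]
[ 0.42772167 -0.01138492  0.13756508] [ 0.12253271  1.16404735 -1.16487897]
top 202 208 3.590909090909091
side 153 124 2.6333333333333333
```

View pics/l5.png

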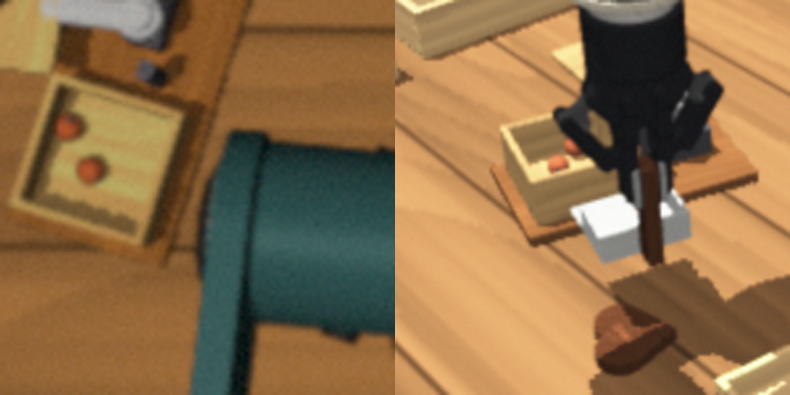

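>>> {"name": "step_arm", "arguments": {"moves": [[0,[-0.132,-0.122,0],0.968],[0,[-0.132,-0.122,0],0.968],[0,[-0.132,-0.122,0],0.968],[0,[-0.132,-0.122,0],0.968],[0,[-0.132,-0.122,0],0.968],[0,[-0.132,-0.122,0],0.968],[0,[-0.132,-0.122,0],0.968],[0,[-0.132,-0.122,0],0.968],[0,[-0.132,-0.122,0],0.968],[0,[-0.132,-0.122,0],0.968]]}}

```text
t: 24.7
tcp_pos: [0.3947, -0.0416, 0.1375]
tool_rot: [-1.522, -2.748, -0.0]
wrist_force: [-0.9, -0.1, 0.1]
grip_width: 0.0132
grasp_force: 63.6
```

>>> {"name": "step_arm", "arguments": {"moves": [[0,[-0.132,-0.122,0],0.968],[0,[-0.132,-0.122,0],0.968],[0,[-0.132,-0.122,0],0.968],[0,[-0.132,-0.122,0],0.968],[0,[-0.132,-0.122,0],0.968],[0,[-0.132,-0.122,0],0.968],[0,[-0.132,-0.122,0],0.968],[0,[-0.132,-0.122,0],0.968],[0,[-0.132,-0.122,0],0.968],[0,[-0.132,-0.122,0],0.968]]}}

```text
t: 25.7
tcp_pos: [0.3617, -0.0721, 0.1375]
tool_rot: [-0.261, -3.131, -0.0]
wrist_force: [0.2, 0.6, -0.7]
grip_width: 0.013
grasp_force: 63.6
```

>>> {"name": "step_arm", "arguments": {"moves": [[0,[-0.132,-0.122,0],0.968],[0,[-0.132,-0.122,-0.3],0.968],[0,[0,0,-0.5],0],[0,[0,0,-0.56],0],[0,[0,0,-0.56],0],[0,[0,0,-0.56],0],[0,[0,0,-0.56],0],[0,[0,0,0],0],[0,[0,-0.1,0],0],[0,[0,-0.2,0],0]]}}

```text
t: 26.7
tcp_pos: [0.3551, -0.0865, 0.0618]
tool_rot: [0.003, 3.141, -0.0]
wrist_force: [0.0, 0.6, -0.8]
grip_width: 0.0134
grasp_force: 63.7
```

```bash
python3 -c "
from r import *
red('top',.011);red('side',.011)"
```

```text
26.7 [ 0.35514026 -0.08645466  0.06178459] [ -47. -309.] [ 0.   0.6 -0.8] [ 3.000e-03  3.141e+00 -0.000e+00]
top 220.2 243.2 25 [0.516 0.233] [16. 43.]
top 226.1 255.5 17 [0.482 0.215] [-12.  16.]
top 294.4 285.0 5 [0.403 0.023] [ -33. -191.]
top 296.7 287.2 6 [0.397 0.017] [ -36. -198.]
top 298.0 289.2 4 [0.391 0.013] [ -41. -204.]
top 301.5 290.0 4 [0.39  0.004] [ -40. -213.]
side 255.9 311.4 255 [ 0.313 -0.165] [ -65. -397.]
```

>>> {"name": "step_arm", "arguments": {"moves": [[0,[0,-0.33,0],0],[0,[0,-0.33,0],0],[0,[0,-0.33,0],0],[0,[0,-0.33,0],0],[0,[0,-0.33,0],0],[0,[0,-0.33,0],0],[0,[0,-0.33,0],0],[0,[0,-0.33,0],0],[0,[0,-0.33,0],0],[0,[0,-0.33,0],0]]}}

```text
t: 27.8
tcp_pos: [0.355, -0.1695, 0.0615]
tool_rot: [-0.004, -3.142, -0.0]
wrist_force: [0.0, -0.4, -1.0]
grip_width: 0.0133
grasp_force: 63.7
```

>>> {"name": "step_arm", "arguments": {"moves": [[0,[0,-0.33,0],0],[0,[0,-0.33,0],0],[0,[0,-0.33,0],0],[0,[0,-0.33,0],0],[0,[0,-0.33,0],0],[0,[0,-0.3,0],0],[0,[0,-0.25,0],0],[0,[0,-0.2,0],0],[0,[0,0,0],0],[0,[0,0,0],0]]}}

```text
t: 28.8
tcp_pos: [0.3549, -0.2287, 0.0615]
tool_rot: [-0.004, -3.141, -0.0]
wrist_force: [0.1, -0.6, -0.7]
grip_width: 0.0133
grasp_force: 63.6
```

```bash
sed -i 's/-.25<p\[1\]/-.4<p[1]/' r.py; python3 -c "
from r import *
red('top',.011);red('side',.011)"
```

```text
28.8 [ 0.35493046 -0.22873063  0.06149114] [  -6. -446.] [ 0.1 -0.6 -0.7] [-0.004 -3.141 -0.   ]
top 196.8 205.4 5 [0.623 0.304] [ 98. 141.]
top 220.2 243.0 29 [0.517 0.233] [16. 43.]
top 226.5 255.1 21 [0.483 0.214] [-10.  15.]
top 313.0 278.5 4 [ 0.421 -0.028] [  -0. -234.]
top 308.0 281.0 5 [ 0.414 -0.014] [ -11. -223.]
top 303.0 284.2 4 [ 0.405 -0.   ] [ -24. -213.]
top 310.8 286.2 4 [ 0.4   -0.022] [ -22. -235.]
top 307.8 288.4 5 [ 0.394 -0.014] [ -30. -229.]
top 299.3 288.8 10 [0.393 0.01 ] [ -38. -207.]
top 312.6 291.2 5 [ 0.387 -0.027] [ -34. -244.]
top 306.3 295.2 10 [ 0.376 -0.01 ] [ -49. -230.]
side 301.1 347.4 157 [ 0.319 -0.284] [ -25. -509.]
side 287.0 356.8 91 [ 0.288 -0.281] [ -56. -515.]
```

>>> {"name": "step_arm", "arguments": {"moves": [[0,[0,0,0.8],0],[0,[0,0,0.8],0],[0,[-0.264,-0.216,0],-0.992],[0,[-0.264,-0.216,0],-0.992],[0,[-0.264,-0.216,0],-0.992],[0,[-0.264,-0.216,0],-0.992],[0,[-0.264,-0.216,0],-0.992],[0,[-0.264,-0.216,0],-0.992],[0,[-0.264,-0.216,0],-0.992],[0,[-0.264,-0.216,0],-0.992]]}}

```text
t: 29.9
tcp_pos: [0.302, -0.272, 0.1016]
tool_rot: [1.074, 2.952, -0.0]
wrist_force: [0.7, -0.8, -1.2]
grip_width: 0.0133
grasp_force: 63.6
```

>>> {"name": "step_arm", "arguments": {"moves": [[0,[-0.264,-0.216,0],-0.992],[0,[-0.264,-0.216,0],-0.992],[0,[-0.264,-0.216,0],-0.992],[0,[-0.264,-0.216,0],-0.992],[0,[-0.264,-0.216,0],-0.992],[0,[-0.264,-0.216,0],-0.992],[0,[-0.264,-0.216,0],-0.992],[0,[-0.264,-0.216,0],-0.992],[0,[-0.264,-0.216,0],-0.992],[0,[-0.264,-0.216,0],-0.992]]}}

```text
t: 30.9
tcp_pos: [0.236, -0.326, 0.1016]
tool_rot: [2.213, 2.229, -0.0]
wrist_force: [0.1, 0.1, -0.3]
grip_width: 0.0134
grasp_force: 63.6
```

```bash
python3 -c "
from r import *
red('side',.011)"
```

```text
30.9 [ 0.23600792 -0.32595691  0.10157261] [ -93. -573.] [ 0.1  0.1 -0.3] [ 2.213  2.229 -0.   ]
side 301.8 346.9 150 [ 0.32  -0.284] [ -24. -509.]
```

>>> {"name": "step_arm", "arguments": {"moves": [[0,[-0.264,-0.216,0],-0.992],[0,[-0.264,-0.216,0],-0.992],[0,[0,0,-0.5],0],[0,[0,0,-0.55],0],[0,[0,0,-0.55],0],[0,[0.1,0,0],0],[0,[0.2,0,0],0],[0,[0.33,0,0],0],[0,[0.33,0,0],0],[0,[0.33,0,0],0]]}}

```text
t: 31.95
tcp_pos: [0.2562, -0.3367, 0.0616]
tool_rot: [2.394, 2.034, 0.0]
wrist_force: [-0.4, -0.8, -0.8]
grip_width: 0.0133
grasp_force: 63.7
```

>>> {"name": "step_arm", "arguments": {"moves": [[0,[0.35,0,0],0],[0,[0.35,0,0],0],[0,[0.35,0,0],0],[0,[0.35,0,0],0],[0,[0.35,0,0],0],[0,[0.35,0,0],0],[0,[0.35,0,0],0],[0,[0.35,0,0],0],[0,[0.35,0,0],0],[0,[0.35,0,0],0]]}}

```text
t: 32.95
tcp_pos: [0.3434, -0.3368, 0.0616]
tool_rot: [2.395, 2.033, -0.0]
wrist_force: [0.5, -0.7, -0.6]
grip_width: 0.0133
grasp_force: 63.6
```

>>> {"name": "step_arm", "arguments": {"moves": [[0,[0.35,0,0],0],[0,[0.35,0,0],0],[0,[0.3,0,0],0],[0,[0.2,0,0],0],[0,[-0.1,0,0],0],[0,[-0.16,-0.8,0],0],[0,[-0.12,-0.8,0],0],[0,[-0.12,-0.8,0],0],[0,[0,0,0],0],[0,[0,0,0],0]]}}

```text
t: 33.95
tcp_pos: [0.3598, -0.397, 0.0613]
tool_rot: [-2.395, -2.032, -0.0]
wrist_force: [-0.3, -0.3, -1.0]
grip_width: 0.0132
grasp_force: 63.7
```

```bash
python3 -c "
from r import *
red('side',.011);red('top',.011)" | grep -v 'top.* [45] \['
```

```text
33.95 [ 0.35982046 -0.39702988  0.06133582] [  46. -606.] [-0.3 -0.3 -1. ] [-2.395 -2.032 -0.   ]
side 343.0 312.1 70 [ 0.432 -0.281] [  82. -474.]
top 219.7 242.8 26 [0.517 0.234] [16. 44.]
top 226.4 254.6 24 [0.484 0.214] [-9. 16.]
top 409.7 274.8 90 [ 0.433 -0.294] [  87. -486.]
top 301.4 283.0 7 [0.409 0.004] [ -22. -208.]
top 308.6 285.2 11 [ 0.403 -0.016] [ -21. -228.]
```

```bash
python3 -c "
from r import *
im=cams.read_camera('top').astype(int)[255:295,390:430]; r,g,bb=im[...,0],im[...,1],im[...,2]
m=(r>70)&(r>1.75*g)&(r-g>35)&(bb>.5*g)
for i,row in enumerate(m): print(255+i,''.join('#' if k else '.' for k in row))
for u in((390,255),(430,295)): print(at('top',u,.011))
"
```

```text
34.05 [ 0.36010628 -0.39645351  0.06144516] [  47. -605.] [-0.1 -0.5 -0.7] [-2.395 -2.033 -0.   ]
255 ........................................
256 ........................................
257 ........................................
258 ........................................
259 ........................................
260 ........................................
261 ........................................
262 ........................................
263 ........................................
264 ........................................
265 ........................................
266 ........................................
267 ........................................
268 ........................................
269 ........................................
270 ........#.###...........................
271 ........##.##...........................
272 ........#.#####..#..#.#.....#...........
273 .......#...##.#..######...#.#...........
274 .......#...###..######.#..#..##.........
275 .........#.##....###.##########.........
276 ..........##....########.#.####.........
277 ........
[... 173 characters left out ...]
.......................................
282 ........................................
283 ........................................
284 ........................................
285 ........................................
286 ........................................
287 ........................................
288 ........................................
289 ........................................
290 ........................................
291 ........................................
292 ........................................
293 ........................................
294 ........................................
[ 0.48733828 -0.24030394  0.011     ]
[ 0.37816777 -0.34944309  0.011     ]
```

>>> {"name": "step_arm", "arguments": {"moves": [[0,[0,-1,0],0],[0,[0.74,0,0],0],[0,[0.74,0,0],0],[0,[0.74,0,0],0],[0,[0,0,-0.12],0],[0,[0.03,0.18,0],0],[0,[0.048,0.296,0],0],[0,[0.048,0.296,0],0],[0,[0.048,0.296,0],0],[0,[0.048,0.296,0],0]]}}

```text
t: 35.1
tcp_pos: [0.4212, -0.3869, 0.0587]
tool_rot: [2.395, 2.033, 0.0]
wrist_force: [0.1, 0.6, -0.2]
grip_width: 0.0132
grasp_force: 63.7
```

>>> {"name": "step_arm", "arguments": {"moves": [[0,[0.048,0.296,0],0],[0,[0.048,0.296,0],0],[0,[0.048,0.296,0],0],[0,[0.048,0.296,0],0],[0,[0.048,0.296,0],0],[0,[0.048,0.296,0],0],[0,[0.048,0.296,0],0],[0,[0.048,0.296,0],0],[0,[0.032,0.2,0],0],[0,[0.024,0.15,0],0]]}}

```text
t: 36.1
tcp_pos: [0.4324, -0.3192, 0.0585]
tool_rot: [-2.395, -2.034, -0.0]
wrist_force: [0.0, 0.3, -2.4]
grip_width: 0.0134
grasp_force: 63.6
```

```bash
python3 -c "
from r import *
red('side',.0135);red('top',.0135)" | grep -v 'top.* [45] \['
```

```text
36.1 [ 0.43236324 -0.31922148  0.05854609] [  94. -510.] [ 0.   0.3 -2.4] [-2.395 -2.034 -0.   ]
side 215.0 186.5 11 [0.494 0.231] [-4. 34.]
side 335.5 291.9 14 [ 0.457 -0.237] [  94. -425.]
side 330.4 293.2 5 [ 0.447 -0.233] [  83. -423.]
side 325.4 297.2 28 [ 0.433 -0.233] [  69. -428.]
side 337.5 299.4 43 [ 0.446 -0.253] [  88. -444.]
top 219.8 242.4 24 [0.518 0.234] [18. 44.]
top 226.8 255.3 22 [0.483 0.213] [-10.  14.]
top 389.9 262.7 21 [ 0.466 -0.239] [ 103. -424.]
top 391.4 270.7 53 [ 0.444 -0.243] [  83. -434.]
top 307.7 283.0 7 [ 0.409 -0.013] [ -16. -224.]
top 297.8 284.3 6 [0.405 0.014] [ -28. -199.]
top 314.1 289.2 8 [ 0.392 -0.031] [ -27. -246.]
top 310.0 290.7 7 [ 0.388 -0.02 ] [ -35. -236.]
```

>>> {"name": "step_arm", "arguments": {"moves": [[0,[0.014,0.09,0],0],[0,[0.014,0.09,0],0],[0,[0,0,0.1],0],[0,[0,0,0.2],0],[0,[0,0,0.3],0],[0,[0,0,0.35],0],[0,[0,0,0.35],0],[0,[0,0,0.3],0],[0,[0.032,0.197,0.1],0],[0,[0.064,0.395,0.1],0]]}}

```text
t: 37.2
tcp_pos: [0.4354, -0.3002, 0.1038]
tool_rot: [2.395, 2.032, 0.0]
wrist_force: [-0.4, 0.1, -0.4]
grip_width: 0.0134
grasp_force: 63.6
```

```bash
python3 -c "
from r import *
red('side',.055);red('top',.055)" | grep -v 'top.* [45] \['
```

```text
37.2 [ 0.43535944 -0.30020168  0.10379101] [  91. -491.] [-0.4  0.1 -0.4] [2.395 2.032 0.   ]
side 221.2 180.0 24 [0.491 0.191] [ 4. -4.]
side 212.8 187.2 4 [0.458 0.18 ] [-25. -25.]
side 336.3 279.9 51 [ 0.452 -0.242] [  90. -431.]
top 220.1 243.1 28 [0.513 0.223] [16. 33.]
top 226.7 254.6 23 [0.482 0.204] [-8.  6.]
top 367.9 258.5 17 [ 0.475 -0.175] [  94. -360.]
top 392.7 267.5 23 [ 0.452 -0.242] [  90. -431.]
top 366.2 269.8 12 [ 0.445 -0.171] [  63. -364.]
top 304.2 282.8 8 [ 0.41  -0.006] [ -18. -217.]
top 298.0 286.7 13 [0.399 0.011] [ -33. -204.]
top 306.3 285.7 6 [ 0.402 -0.012] [ -24. -224.]
top 311.0 285.4 9 [ 0.403 -0.024] [ -19. -236.]
top 315.0 290.6 9 [ 0.389 -0.035] [ -29. -250.]
top 303.5 290.0 8 [ 0.39  -0.004] [ -37. -220.]
top 311.5 290.4 11 [ 0.39  -0.025] [ -31. -241.]
```

>>> {"name": "step_arm", "arguments": {"moves": [[0,[0,0,0.25],0],[0,[0,0,0.4],0],[0,[0,0,0.4],0],[0,[0,0,0.3],0],[0,[0.01,0.1,0],0],[0,[0.02,0.2,0],0],[0,[0.04,0.35,0],0],[0,[0.05,0.5,0],0],[0,[0.07,0.65,0],0],[0,[0.08,0.8,0],0]]}}

```text
t: 38.3
tcp_pos: [0.4421, -0.234, 0.1371]
tool_rot: [-2.395, -2.033, 0.0]
wrist_force: [0.2, 0.7, -0.3]
grip_width: 0.0132
grasp_force: 63.6
```

>>> {"name": "step_arm", "arguments": {"moves": [[0,[0.095,0.9,0],-0.078],[0,[0.095,0.9,0],-0.078],[0,[0.095,0.9,0],-0.078],[0,[0.095,0.9,0],-0.078],[0,[0.095,0.9,0],-0.078],[0,[0.095,0.9,0],-0.078],[0,[0.095,0.9,0],-0.078],[0,[0.095,0.9,0],-0.078],[0,[0.095,0.9,0],-0.078],[0,[0.095,0.9,0],-0.078]]}}

```text
t: 39.3
tcp_pos: [0.4654, -0.0085, 0.1372]
tool_rot: [-2.462, -1.951, -0.0]
wrist_force: [-0.1, -0.3, -1.1]
grip_width: 0.0135
grasp_force: 63.6
```

>>> {"name": "step_arm", "arguments": {"moves": [[0,[0.095,0.9,0],-0.078],[0,[0.095,0.9,0],-0.078],[0,[0.095,0.9,0],-0.078],[0,[0.095,0.9,0],-0.078],[0,[0.095,0.9,0],-0.078],[0,[0.095,0.9,0],-0.078],[0,[0.095,0.9,0],-0.078],[0,[0.095,0.9,0],-0.078],[0,[0.095,0.9,0],-0.078],[0,[0,0,0],0]]}}

```text
t: 40.3
tcp_pos: [0.4864, 0.1948, 0.1371]
tool_rot: [-2.519, -1.877, 0.0]
wrist_force: [-0.0, 0.6, -0.5]
grip_width: 0.0135
grasp_force: 63.6
```

>>> {"name": "step_arm", "arguments": {"moves": [[0,[-0.286,-0.955,0],0],[0,[-0.286,-0.955,0],0],[0,[-0.286,-0.955,0],0],[0,[-0.286,-0.955,0],0],[0,[-0.286,-0.955,0],0],[0,[-0.286,-0.955,0],0],[0,[-0.286,-0.955,0],0],[0,[-0.286,-0.955,0],0],[0,[-0.1,-0.5,0],0],[0,[0,0,0],0]]}}

```text
t: 41.3
tcp_pos: [0.4272, -0.0122, 0.1374]
tool_rot: [2.522, 1.872, 0.0]
wrist_force: [1.0, -0.3, 0.2]
grip_width: 0.013
grasp_force: 63.6
```

```bash
python3 -c "
from r import *
red('top',.029);red('side',.029)"  | grep -v 'top.* [45] \['; python3 look.py l6 .46 .12 .05
```

```text
41.3 [ 0.42715175 -0.01218792  0.13735101] [   1. -218.] [ 1.  -0.3  0.2] [2.522 1.872 0.   ]
top 181.0 240.2 24 [0.522 0.339] [ -9. 146.]
top 220.2 243.1 27 [0.515 0.229] [16. 39.]
top 226.7 254.9 22 [0.483 0.21 ] [-9. 11.]
top 358.4 256.4 8 [ 0.482 -0.152] [  93. -335.]
top 356.4 266.6 12 [ 0.454 -0.146] [  65. -338.]
side 199.7 166.8 20 [0.506 0.317] [-18. 121.]
side 219.9 179.7 21 [0.51  0.228] [11. 36.]
side 214.6 186.4 15 [0.482 0.212] [-11.  13.]
side 312.4 261.7 60 [ 0.473 -0.155] [  85. -342.]
side 301.1 267.0 62 [ 0.445 -0.15 ] [  57. -345.]
[ 0.42756229 -0.01102048  0.13730477] [-0.94181467  0.26434644 -0.64151973]
top 202 208 3.590909090909091
side 153 124 2.6333333333333333
```

View pics/l6.png

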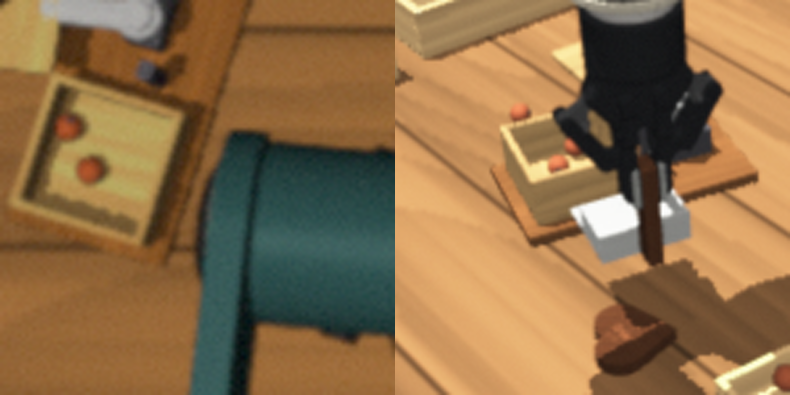

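>>> {"name": "step_arm", "arguments": {"moves": [[0,[0.3135,-0.3665,0],0.976],[0,[0.3135,-0.3665,0],0.976],[0,[0.3135,-0.3665,0],0.976],[0,[0.3135,-0.3665,0],0.976],[0,[0.3135,-0.3665,0],0.976],[0,[0.3135,-0.3665,0],0.976],[0,[0.3135,-0.3665,0],0.976],[0,[0.3135,-0.3665,0],0.976],[0,[0.3135,-0.3665,0],0.976],[0,[0.3135,-0.3665,0],0.976]]}}

```text
t: 42.5
tcp_pos: [0.5065, -0.1025, 0.137]
tool_rot: [-1.515, -2.752, 0.0]
wrist_force: [0.7, -0.2, -0.7]
grip_width: 0.0134
grasp_force: 63.7
```

>>> {"name": "step_arm", "arguments": {"moves": [[0,[0.3135,-0.3665,0],0.976],[0,[0.3135,-0.3665,0],0.976],[0,[0.3135,-0.3665,0],0.976],[0,[0.3135,-0.3665,0],0.976],[0,[0.3135,-0.3665,0],0.976],[0,[0.3135,-0.3665,0],0.976],[0,[0.3135,-0.3665,0],0.976],[0,[0.3135,-0.3665,0],0.976],[0,[0.3135,-0.3665,0],0.976],[0,[0.3135,-0.3665,0],0.976]]}}

```text
t: 43.5
tcp_pos: [0.5851, -0.194, 0.1369]
tool_rot: [-0.243, -3.132, -0.0]
wrist_force: [0.6, 0.6, -1.2]
grip_width: 0.0133
grasp_force: 63.7
```

```bash
cat >> r.py <<'E'
def tr(w): d=np.array(w)[:2]-[.50805,-.18417]; c,s=.98707,-.1603; return (np.array([c*d[0]+s*d[1],-s*d[0]+c*d[1]])*1000).round(1)
def side(z,f=inv):
    im=cams.read_camera('side').astype(int); r,g,bb=im[...,0],im[...,1],im[...,2]
    m=(r>70)&(r>1.75*g)&(r-g>35)&(bb>.5*g); l,n=nd.label(m)
    for i in range(1,n+1):
        k=(l==i).sum()
        if k>9:
            v,u=nd.center_of_mass(l==i); p=at('side',(u,v),z)
            if .25<p[0]<.65 and -.4<p[1]<.4: print(round(u,1),round(v,1),k,p[:2].round(3),f(p))
E
python3 -c "
from r import *
print('tcp',tr(s['tcp_pos']));side(.017,tr)"
```

```text
43.5 [ 0.58512662 -0.19401088  0.13689176] [ 204. -347.] [ 0.6  0.6 -1.2] [-0.243 -3.132 -0.   ]
tcp [77.7  2.6]
200.1 167.1 14 [0.516 0.332] [-75.3 511. ]
221.2 179.9 25 [0.521 0.24 ] [-54.9 421. ]
312.6 262.5 45 [ 0.48  -0.148] [-33.4  30.8]
301.1 267.1 58 [ 0.453 -0.142] [-61.2  33. ]
```

>>> {"name": "step_arm", "arguments": {"moves": [[0,[0,-0.064,-0.6],-0.07],[0,[0,0,-0.76],0],[0,[0,0,-0.76],0],[0,[0,0,-0.74],0],[0,[-0.296,0.05,0],0],[0,[-0.296,0.058,0],0],[0,[-0.296,0.058,0],0],[0,[-0.296,0.058,0],0],[0,[-0.296,0.058,0],0],[0,[-0.296,0.058,0],0]]}}

```text
t: 44.55
tcp_pos: [0.5393, -0.1876, 0.0659]
tool_rot: [0.26, 3.131, -0.0]
wrist_force: [0.0, -0.2, -0.7]
grip_width: 0.0136
grasp_force: 63.9
```

>>> {"name": "step_arm", "arguments": {"moves": [[0,[-0.296,0.058,0],0],[0,[-0.296,0.058,0],0],[0,[-0.296,0.048,0],0],[0,[-0.296,0.048,0],0],[0,[-0.158,0.0256,0],0],[0,[-0.158,0.0256,0],0],[0,[0,0,0.1],0],[0,[0,0,0.2],0],[0,[0,0,0.3],0],[0,[0,0,0.35],0]]}}

```text
t: 45.55
tcp_pos: [0.5026, -0.1812, 0.0903]
tool_rot: [0.26, 3.131, -0.0]
wrist_force: [1.3, 0.2, -1.0]
grip_width: 0.0131
grasp_force: 63.9
```

```bash
python3 -c "
from r import *
print('tcp',tr(s['tcp_pos']));side(.042,tr)"
```

```text
45.55 [ 0.50258665 -0.18122802  0.09031166] [ 121. -358.] [ 1.3  0.2 -1. ] [ 0.26   3.131 -0.   ]
tcp [-5.9  2. ]
200.1 167.1 14 [0.496 0.297] [-88.8 473.1]
221.3 180.0 23 [0.501 0.208] [-69.4 385.7]
298.7 259.9 59 [ 0.446 -0.142] [-67.7  32.2]
282.7 266.8 53 [ 0.409 -0.134] [-105.4   34.1]
```

>>> {"name": "step_arm", "arguments": {"moves": [[0,[0,0,0.35],0],[0,[0,0,0.2],0],[0,[-0.1,0.2,0.1],0],[0,[-0.2,0.35,0.15],-0.5],[0,[-0.2,0.45,0.15],-0.95],[0,[-0.2,0.45,0.15],-0.95],[0,[-0.2,0.45,0.15],-0.95],[0,[-0.2,0.45,0.15],-0.95],[0,[-0.2,0.45,0.15],-0.95],[0,[-0.2,0.45,0.15],-0.95]]}}

```text
t: 46.6
tcp_pos: [0.4644, -0.0992, 0.1321]
tool_rot: [-1.092, -2.945, 0.0]
wrist_force: [-0.3, 0.5, -1.2]
grip_width: 0.013
grasp_force: 63.9
```

```bash
python3 -c "
from r import *
side(.088);side(.011,tr)"
```

```text
46.6 [ 0.46438344 -0.09921431  0.13210029] [  61. -290.] [-0.3  0.5 -1.2] [-1.092 -2.945  0.   ]
200.1 167.1 14 [0.461 0.232] [-37.  26.]
221.1 179.9 25 [0.465 0.15 ] [ -9. -52.]
215.0 186.5 11 [0.439 0.137] [-30. -72.]
262.8 227.3 37 [ 0.426 -0.054] [  12. -258.]
325.2 269.9 58 [ 0.432 -0.23 ] [  68. -425.]
200.0 167.2 15 [0.52 0.34] [-72.6 519.7]
221.2 179.7 27 [0.526 0.249] [-51.3 430.2]
214.9 186.7 10 [0.495 0.233] [-79.3 410.1]
260.9 226.1 38 [0.481 0.026] [-60.  203.2]
327.6 269.5 53 [ 0.492 -0.181] [-15.9   0.5]
```

>>> {"name": "step_arm", "arguments": {"moves": [[0,[-0.12,0.45,0.015],-0.97],[0,[-0.12,0.45,0.015],-0.97],[0,[-0.12,0.45,0.015],-0.97],[0,[-0.12,0.45,0.015],-0.97],[0,[-0.12,0.45,0.015],-0.97],[0,[-0.12,0.42,0.015],-0.97],[0,[-0.12,0.4,0.015],-0.97],[0,[-0.12,0.38,0.015],-0.97],[0,[-0.12,0.38,0.015],-0.97],[0,[-0.12,0.38,0.015],-0.97]]}}

```text
t: 47.7
tcp_pos: [0.4348, 0.0054, 0.1356]
tool_rot: [-2.203, -2.24, 0.0]
wrist_force: [-0.1, 0.2, -1.6]
grip_width: 0.013
grasp_force: 63.9
```

```bash
python3 -c "
from r import *
side(.092)"
```

```text
47.7 [0.43478587 0.00544775 0.13555667] [   3. -199.] [-0.1  0.2 -1.6] [-2.203 -2.24   0.   ]
199.6 166.9 21 [0.457 0.228] [-39.  21.]
220.7 179.2 33 [0.464 0.148] [-10. -54.]
214.7 186.2 16 [0.436 0.133] [-32. -76.]
234.7 196.1 35 [0.447 0.07 ] [  -4. -133.]
334.4 269.5 31 [ 0.442 -0.244] [  81. -436.]
```

>>> {"name": "step_arm", "arguments": {"moves": [[0,[0.1,0.383,0],-0.88],[0,[0.13,0.46,0],-0.88],[0,[0.15,0.536,0],-0.88],[0,[0.172,0.575,0],-0.88],[0,[0.172,0.575,0],0],[0,[0.172,0.575,0],0],[0,[0.172,0.575,0],0],[0,[0.137,0.46,0],0],[0,[0,0,0],0],[0,[0,0,0],0]]}}

```text
t: 48.75
tcp_pos: [0.465, 0.1088, 0.1356]
tool_rot: [-2.518, -1.879, 0.001]
wrist_force: [-0.3, -0.7, -1.6]
grip_width: 0.0131
grasp_force: 63.9
```

```bash
python3 -c "
from r import *
side(.092);side(.029)"
```

```text
48.75 [0.46499447 0.10884651 0.13563784] [  2. -91.] [-0.3 -0.7 -1.6] [-2.518e+00 -1.879e+00  1.000e-03]
199.8 166.7 23 [0.458 0.229] [-39.  22.]
334.2 269.1 37 [ 0.443 -0.243] [  82. -435.]
199.7 166.8 22 [0.506 0.317] [-18. 121.]
334.2 269.1 37 [ 0.49  -0.202] [ 115. -381.]
```

>>> {"name": "step_arm", "arguments": {"moves": [[0,[0.06,0.2,0],0],[0,[0.1,0.32,0],0],[0,[0.1,0.34,0],0],[0,[0.1,0.34,0],0],[0,[0.1,0.34,0],0],[0,[0.1,0.34,0],0],[0,[0.1,0.34,0],0],[0,[0.1,0.34,0],0],[0,[0.09,0.3,0],0],[0,[0.06,0.2,0],0]]}}

```text
t: 49.85
tcp_pos: [0.4879, 0.186, 0.1357]
tool_rot: [-2.518, -1.878, 0.0]
wrist_force: [0.1, 0.3, -0.8]
grip_width: 0.0133
grasp_force: 63.9
```

>>> {"name": "step_arm", "arguments": {"moves": [[0,[-0.286,-0.955,0],0],[0,[-0.286,-0.955,0],0],[0,[-0.286,-0.955,0],0],[0,[-0.286,-0.955,0],0],[0,[-0.286,-0.955,0],0],[0,[-0.286,-0.955,0],0],[0,[-0.286,-0.955,0],0],[0,[-0.286,-0.955,0],0],[0,[-0.1,-0.5,0],0],[0,[0,0,0],0]]}}

```text
t: 50.85
tcp_pos: [0.4281, -0.0191, 0.136]
tool_rot: [2.52, 1.875, 0.0]
wrist_force: [-0.1, 0.9, -0.3]
grip_width: 0.0129
grasp_force: 63.9
```

```bash
python3 -c "
from r import *
side(.029);print();side(.092);print();red('top',.029)" | grep -v 'top.* [45] \['
```

```text
50.85 [ 0.42808254 -0.01914527  0.1359706 ] [   4. -224.] [-0.1  0.9 -0.3] [2.52  1.875 0.   ]
199.8 166.8 20 [0.506 0.317] [-18. 120.]
220.2 179.7 24 [0.511 0.228] [12. 36.]
334.4 269.1 36 [ 0.49  -0.202] [ 116. -382.]

199.8 166.9 19 [0.457 0.228] [-39.  21.]
220.2 179.5 25 [0.462 0.147] [-12. -55.]
334.4 269.1 36 [ 0.443 -0.244] [  82. -435.]

top 181.8 239.7 16 [0.523 0.337] [ -7. 144.]
top 219.9 242.7 26 [0.516 0.23 ] [17. 40.]
top 245.0 245.8 17 [0.508 0.16 ] [ 29. -30.]
top 373.5 250.5 22 [ 0.498 -0.193] [ 121. -371.]
top 227.4 257.5 22 [0.476 0.207] [-15.   7.]
```

>>> {"name": "step_arm", "arguments": {"moves": [[0,[0.816,-0.328,0],0],[0,[0.816,-0.328,0],0],[0,[0.816,-0.328,-0.5],0],[0,[0.816,-0.328,-0.5],0],[0,[0.816,-0.328,-0.5],0],[0,[0,0,-0.6],0],[0,[0,0,-0.6],0],[0,[0,0,-0.39],0],[0,[0,0,0],0],[1,[0,0,0],0]]}}

```text
t: 52.0
tcp_pos: [0.5299, -0.0589, 0.059]
tool_rot: [2.518, 1.878, 0.0]
wrist_force: [-0.3, 0.0, 0.3]
grip_width: 0.0263
grasp_force: 0.0
```

>>> {"name": "step_arm", "arguments": {"moves": [[1,[0,0,0],0],[1,[0,0,0],0],[1,[0,0,0],0],[1,[0,0,0.5],0],[1,[0,0,1],0],[1,[0,0,1],0],[1,[0,0,1],0.5],[1,[0.2,0.9,0.75],0.5],[1,[0.22,0.95,0],0.5],[1,[0.22,0.95,0],0.5]]}}

```text
t: 53.0
tcp_pos: [0.5465, 0.0115, 0.1668]
tool_rot: [2.343, 2.09, 0.003]
wrist_force: [0.3, 0.5, -0.6]
grip_width: 0.0856
grasp_force: 0.0
```

>>> {"name": "step_arm", "arguments": {"moves": [[1,[0.22,0.95,0],0],[1,[0.22,0.95,0],0],[1,[0.22,0.95,0],0],[1,[0.22,0.95,0],0],[1,[0.22,0.95,0],0],[1,[0.22,0.95,0],0],[1,[0.22,0.95,0],0],[1,[0.22,0.95,0],0],[1,[0.22,0.95,0],0],[1,[0,0,0],0]]}}

```text
t: 54.0
tcp_pos: [0.5958, 0.2267, 0.1656]
tool_rot: [-2.343, -2.092, -0.001]
wrist_force: [0.6, -0.2, 0.9]
grip_width: 0.0854
grasp_force: 0.0
```

```bash
python3 -c "
from r import *
side(.029)
im=cams.read_camera('side').astype(int)
# knob: dark vertical peg on plate
for k in((.6072,.2744,.12),(.6072,.2744,.074)): print(proj('side',k))
g=im[100:160,215:260].sum(2); v,u=np.nonzero(g<170); print(len(u),u.mean()+215 if len(u) else 0,v.min()+100 if len(u) else 0,v.max()+100 if len(u) else 0)
im=cams.read_camera('top').astype(int); a=im[190:225,180:225].sum(2); v,u=np.nonzero(a<130);print(len(u),u.mean()+180,v.mean()+190,proj('top',(.6072,.2744,.12)))
"
```

```text
54.0 [0.59580426 0.22674544 0.16562262] [94. 60.] [ 0.6 -0.2  0.9] [-2.343e+00 -2.092e+00 -1.000e-03]
199.8 166.7 21 [0.507 0.318] [-17. 121.]
221.0 179.3 33 [0.513 0.228] [15. 37.]
212.5 187.2 12 [0.477 0.213] [-16.  12.]
334.2 269.1 37 [ 0.49  -0.202] [ 115. -381.]
[236.40974492 130.3474525 ]
[237.76121098 145.30812118]
333 230.60060060060061 100 145
534 206.33333333333334 208.4756554307116 [196.67712913 204.81969942]
```

>>> {"name": "step_arm", "arguments": {"moves": [[1,[0.225,0.955,0],0],[1,[0.225,0.955,0],0],[1,[0,0,-0.75],0],[1,[0,0,-0.8],0],[1,[0,0,-0.8],0],[1,[0,0,-0.8],0],[0,[0,0,0],0],[0,[0,0,0],0],[0,[0,0,0],0],[0,[0,0,0],0]]}}

```text
t: 55.15
tcp_pos: [0.6073, 0.2722, 0.0874]
tool_rot: [2.345, 2.089, 0.002]
wrist_force: [0.4, -1.0, 0.8]
grip_width: 0.0281
grasp_force: 0.0
```

>>> {"name": "step_arm", "arguments": {"moves": [[0,[0,0,0],0],[0,[0,0,0],0],[0,[0,0,0],0],[0,[0,0,0],0],[0,[0,0,0],0],[0,[0,0,0],0],[0,[0,0,0],0],[0,[0,0,0],0],[0,[0,0,0],0],[0,[0,0,0],0]]}}

```text
t: 56.15
tcp_pos: [0.6073, 0.2723, 0.0871]
tool_rot: [2.345, 2.089, 0.002]
wrist_force: [0.9, -1.3, 6.7]
grip_width: 0.0144
grasp_force: 58.4
```

```bash
python3 -c "
from h import *
s=readout.state();print(s['t'],s['tcp_pos'])
P=np.array([.5941,.1652]);r0=s['tcp_pos'][:2]-P;print(np.hypot(*r0),np.degrees(np.arctan2(r0[1],r0[0])))
a0=np.arctan2(r0[1],r0[0]);A=a0+np.linspace(0,1.4+.04,21);Q=.11*np.c_[np.cos(A),np.sin(A)];Q+=(r0-Q[0])*np.linspace(1,0,21)[:,None];print((np.diff(Q,axis=0)/.025).round(2).tolist(), np.degrees(1.44)/100)
"
```

```text
56.15 [0.60733172 0.27230641 0.08714938]
0.10792062945050926 82.95747002264017
[[-0.32, 0.03], [-0.32, 0.01], [-0.32, -0.01], [-0.31, -0.04], [-0.31, -0.06], [-0.3, -0.08], [-0.3, -0.1], [-0.29, -0.12], [-0.28, -0.14], [-0.27, -0.16], [-0.25, -0.18], [-0.24, -0.2], [-0.23, -0.22], [-0.21, -0.23], [-0.19, -0.25], [-0.17, -0.26], [-0.15, -0.27], [-0.13, -0.28], [-0.11, -0.29], [-0.09, -0.3]] 0.8250592249883855
```

>>> {"name": "step_arm", "arguments": {"moves": [[0,[-0.32,0.03,0],0.8],[0,[-0.32,0.01,0],0.8],[0,[-0.32,-0.01,0],0.8],[0,[-0.31,-0.04,0],0.8],[0,[-0.31,-0.06,0],0.8],[0,[-0.3,-0.08,0],0.8],[0,[-0.3,-0.1,0],0.8],[0,[-0.29,-0.12,0],0.8],[0,[-0.28,-0.14,0],0.8],[0,[-0.27,-0.16,0],0.8]]}}

```text
t: 57.15
tcp_pos: [0.5337, 0.2525, 0.0872]
tool_rot: [1.484, 2.761, -0.002]
wrist_force: [25.1, -30.7, 1.8]
grip_width: 0.0145
grasp_force: 58.4
```

>>> {"name": "step_arm", "arguments": {"moves": [[0,[-0.25,-0.18,0],0.8],[0,[-0.24,-0.2,0],0.8],[0,[-0.23,-0.22,0],0.8],[0,[-0.21,-0.23,0],0.8],[0,[-0.19,-0.25,0],0.8],[0,[-0.17,-0.26,0],0.8],[0,[-0.15,-0.27,0],0.8],[0,[-0.13,-0.28,0],0.8],[0,[-0.11,-0.29,0],0.8],[0,[-0.09,-0.3,0],0.8]]}}

```text
t: 58.15
tcp_pos: [0.4927, 0.1948, 0.088]
tool_rot: [0.449, 3.095, 0.012]
wrist_force: [19.7, 63.1, -5.4]
grip_width: 0.0147
grasp_force: 62.1
```

```bash
python3 -c "
from r import *
P=np.array([.5941,.1652]);r0=s['tcp_pos'][:2]-P;print(np.hypot(*r0),np.degrees(np.arctan2(r0[1],r0[0])),'stop',180-16.63,s['wrist_torque'],s['grip_width'],s['grasp_force'])
"
```

```text
58.15 [0.49272478 0.19478965 0.08800571] [ 4. -1.] [19.7 63.1 -5.4] [0.449 3.095 0.012]
0.10560531419152333 163.72839818751925 stop 163.37 [ 9.62786241 -2.23497015  0.16095382] 0.014715152833859125 62.140067517757416
```

>>> {"name": "step_arm", "arguments": {"moves": [[0,[0.027,0.09,0],0],[0,[0,0,0],0],[0,[0,0,0],0],[0,[0,0,0],0],[0,[0,0,0],0],[0,[0,0,0],0],[0,[0,0,0],0],[0,[0,0,0],0],[0,[0,0,0],0],[0,[0,0,0],0]]}}

```text
t: 59.15
tcp_pos: [0.4922, 0.1979, 0.0881]
tool_rot: [0.452, 3.098, 0.011]
wrist_force: [41.7, 20.0, -11.6]
grip_width: 0.0144
grasp_force: 59.4
```

```bash
python3 -c "
from r import *
P=np.array([.5941,.1652]);r0=s['tcp_pos'][:2]-P;print(np.degrees(np.arctan2(r0[1],r0[0])))
f=s['wrist_force'];print(f, f[0]*.286+f[1]*.958)
side(.011)"
```

```text
59.15 [0.49215017 0.19785034 0.08814285] [3. 2.] [ 41.7  20.  -11.6] [0.452 3.098 0.011]
162.24187318573345
[ 41.70260819  19.97152492 -11.63516279] 31.05966681606046
334.2 269.1 37 [ 0.503 -0.19 ] [ 125. -366.]
```

>>> {"name": "step_arm", "arguments": {"moves": [[0,[0.06,-0.08,0],0],[0,[0,0,0],0],[0,[0,0,0],0],[0,[0,0,0],0],[0,[0,0,0],0],[0,[0,0,0],0],[0,[0,0,0],0],[0,[0,0,0],0],[0,[0,0,0],0],[0,[0,0,0],0]]}}

```text
t: 60.2
tcp_pos: [0.4921, 0.1972, 0.088]
tool_rot: [0.451, 3.102, 0.014]
wrist_force: [25.5, 33.3, -5.5]
grip_width: 0.0138
grasp_force: 60.5
```

```bash
python3 -c "
from r import *
f=s['wrist_force'];print(f, 'tan',f[0]*.286+f[1]*.958,'rad',f[0]*.958-f[1]*.286)
im=cams.read_camera('side').astype(int)
c=np.array([.48868,.19663]);R=lambda x,y:c+[.958*x+.286*y,-.286*x+.958*y]
# cover plate corners (seen in side view) if at stop
for x,y in((-.051,-.051),(-.051,.051),(.051,-.051)): print(proj('side',[*R(x,y),.074]).round(1), proj('side',[*R(x,y),.066]).round(1))
cv2.imwrite('pics/z.png',im[:,:,::-1])
for col in (190,193,196,199,202): print(col, im[165:195,col].sum(1).tolist())
for row in (186,190): print(row, im[row,180:215].sum(1).tolist())
"
```

```text
60.2 [0.49210712 0.19720674 0.08804481] [3. 2.] [25.5 33.3 -5.5] [0.451 3.102 0.014]
[25.4982599  33.33962744 -5.45084681] tan 39.23186541662667 rad 14.892199532536766
[204.6 189.2] [205.  191.9]
[192.6 168.3] [193.1 171. ]
[244.9 178.3] [245.2 181. ]
190 [453, 437, 426, 430, 432, 429, 431, 427, 431, 433, 424, 406, 406, 418, 425, 426, 436, 445, 443, 449, 434, 387, 382, 390, 333, 275, 299, 376, 411, 420]
193 [470, 452, 428, 442, 545, 570, 502, 483, 471, 400, 377, 374, 366, 365, 388, 404, 410, 417, 429, 437, 440, 415, 402, 399, 393, 390, 383, 378, 376, 361]
196 [470, 441, 410, 529, 611, 628, 636, 638, 635, 622, 535, 439, 517, 515, 445, 381, 331, 312, 307, 311, 311, 313, 312, 308, 328, 331, 359, 381, 395, 389]
199 [468, 448, 500, 585, 617, 613, 607, 616, 628, 638, 642, 641, 641, 629, 597, 524, 473, 524, 527, 464, 391, 339, 308, 307, 311, 313, 315, 315, 312, 326]
202 [388, 447, 566, 619, 622, 620, 619, 619, 617, 614, 619, 628, 633, 639, 643, 645, 640, 636, 621, 562, 500, 530, 545, 520, 466, 394, 338, 314, 309, 313]
186 [409, 409, 418, 421, 420, 413, 411, 408, 403, 402, 387, 422, 440, 415, 390, 320, 313, 308, 310, 339, 432, 528, 530, 536, 620, 631, 598, 481, 385, 371, 374, 374, 364, 350, 329]
190 [387, 417, 422, 418, 414, 417, 425, 431, 425, 379, 275, 376, 387, 390, 387, 378, 331, 315, 313, 313, 308, 311, 394, 537, 542, 368, 327, 320, 301, 299, 288, 280, 291, 292, 283][ WARN:0@1.228] global loadsave.cpp:1063 imwrite_ Unsupported depth image for selected encoder is fallbacked to CV_8U.
```

```bash
python3 -c "
from rig import hand_in
print(hand_in())"
```

```text
the job is handed in; nothing more can be done
None
```

I handed the job in at about 60 s with three beads in the box, the scoop down on open table, and the fingers holding the cover against its stop. Of the other two beads, one is still in the tray; the other overshot the box on an earlier tip and lies loose on the table behind it. Four beads also spilled or overshot along the way, some onto the table, and were gathered again using only the scoop.

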